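# Build the soil-sieve stack on the shaker

### The job

Set up the sieve stack on the shaker for the next soil sample: stand the receiver pan on the shaker's round plate, inside its rim, then seat the fine, the medium and the coarse sieve on it in that order from the bottom up, and put the lid on top. Every part must be fully home in the one below and the stack standing upright; leave the glass jar, the tumbler and the jug standing where they are.

Things in the scene. Friction and masses are not known exactly. Their poses are not given: they have to be found in the camera images.
- pan_c (a point): Receiver pan: plain steel cup with a smooth closed floor, no mesh, straight sides and no foot ring, 66 mm outside and 60 mm inside diameter, 48 mm tall, open at the top. Point: on its axis half-way up, 24 mm above the underside; z up. 0.13 kg. Free at both sides along y.
- sieve_fine_c (a point): Fine steel sieve, the lowest of the three, dense gauze with wires 3.4 mm apart. Round open frame, 66 mm outside, 60 inside, on a bevelled foot ring 56 mm across and 8 mm tall that drops into the rim below until the step rests on it. 50 mm tall: foot 8, frame above the step 42. Point: on the axis, mid frame, 29 mm above the underside, 21 below the rim (keep fingers above the step); z up. 0.12 kg. Free at both sides along y.
- sieve_medium_c (a point): Medium steel sieve, mesh wires 8.5 mm apart. Round open frame, 66 mm outside, 60 inside, on a bevelled foot ring 56 mm across and 8 mm tall that drops into the rim below until the step rests on it. 60 mm tall: foot 8, frame above the step 52. Point: on the axis, mid frame, 34 mm above the underside, 26 below the rim (keep fingers above the step); z up. 0.12 kg. Free at both sides along y.
- sieve_coarse_c (a point): Coarse steel sieve, the tallest, only a few thick wires 16.5 mm apart. Round open frame, 66 mm outside, 60 inside, on a bevelled foot ring 56 mm across and 8 mm tall that drops into the rim below until the step rests on it. 70 mm tall: foot 8, frame above the step 62. Point: on the axis, mid frame, 39 mm above the underside, 31 below the rim (keep fingers above the step); z up. 0.12 kg. Free at both sides along y.
- lid_c (a point): Lid: steel disc 66 mm across, 4 mm thick, with an upright black round knob 21 mm across and 28 mm tall in the middle; under it a bevelled spigot 56 mm across and 6 mm tall that drops into the rim below. 38 mm tall in all. Point: on the axis in the knob, 31 mm above the underside, 21 above the disc; z up. 0.08 kg. Free at both sides along y.
- plate_c (a point): Round aluminium plate on top of the sieve shaker, a low grey box 150 mm square fixed on the bench. Its flat floor is 36 mm above the bench and 93 mm across, inside a rim 3 mm high. Point: middle of that floor; z up. A white bench balance with a square steel pan, as low as the shaker, stands on the other side and is not used.
- jar: closed glass jar with a steel lid, 58 mm across and 75 mm tall, standing among the sieve parts; origin at the middle of its underside. It is to be left alone.
- tumbler: open glass tumbler, 62 mm across the rim and 80 mm tall; origin at the middle of its underside. It is to be left alone.
- jug: glass jug, about 130 mm across (handle out to 100 mm from its axis) and 190 mm tall, standing by itself on the left (+y) side of the bench; origin at the middle of its underside. It is to be left alone.
There are look-alikes about, which are no part of the job. What is shaped like the part that bears lid_c but red is not meant.

How it is judged:
At the end, for the whole second after the job is handed in: The pan stands on the plate within 15 mm of its middle; the fine sieve is seated on the pan, the medium on the fine, the coarse on the medium and the lid on the coarse, each within 5 mm sideways of the part below and within 3 mm of its fully seated height; nothing leans more than 0.06 rad (horizontal distance between pan_c and plate_c below 0.015 m and z of pan_c in the frame of plate_c between 0.021 and 0.027 m and horizontal distance between sieve_fine_c and pan_c below 0.005 m and z of sieve_fine_c in the frame of pan_c between 0.042 and 0.048 m and horizontal distance between sieve_medium_c and sieve_fine_c below 0.005 m and z of sieve_medium_c in the frame of sieve_fine_c between 0.044 and 0.05 m and horizontal distance between sieve_coarse_c and sieve_medium_c below 0.005 m and z of sieve_coarse_c in the frame of sieve_medium_c between 0.054 and 0.06 m and horizontal distance between lid_c and sieve_coarse_c below 0.005 m and z of lid_c in the frame of sieve_coarse_c between 0.053 and 0.059 m and angle between each of pan_c, sieve_fine_c, sieve_medium_c, sieve_coarse_c, lid_c's own z axis and vertical below 0.06 rad); the robot touches nothing.
It fails at once if the glass jar is pushed more than 30 mm or tipped over (distance of jar from where it was at the start of the episode above 0.03 m or angle between jar's own z axis and vertical above 0.3 rad).
It fails at once if the glass tumbler is pushed more than 30 mm or tipped over (distance of tumbler from where it was at the start of the episode above 0.03 m or angle between tumbler's own z axis and vertical above 0.3 rad).
It fails at once if the glass jug is pushed more than 30 mm or tipped over (distance of jug from where it was at the start of the episode above 0.03 m or angle between jug's own z axis and vertical above 0.3 rad).
It also fails if it takes over 141 s, if anything falls off the work surface, if the arm or the gripper's body presses on something with over 40 N, if the wrist force passes 120 N, or if a joint passes its speed limit or range.

### The arm

A 7-joint arm with a two-finger parallel gripper is mounted at the origin on the work surface. World frame = base frame: x ahead of the robot, y to its left, z up, the work surface at z = 0. Lengths are in m, angles in rad, forces in N, time in s.
With the tool pointing down it reaches from about 0.35 to 0.9 m from the base axis. Payload 8.1 kg.
Tool frame: the origin (TCP) lies midway between the tips of the shut fingers; the grasp point (between the pads) lies 19 mm behind it; z points along the fingers, y is the line along which they close (so a half turn about z gives the same grasp; the last joint's range is limited). The gripper opens to 92 mm and grips with 3 to 60 N. Pads are 19 mm wide; open, the fingers measure 130 mm over their backs; the gripper's body (75 mm by 190 mm) begins 47 mm behind the grasp point.
Start: joints at [-1.429, 0.434, 0.025, 1.573, -0.012, 1.134, -0.075], TCP at [0.152, 0.606, 0.227] pointing down, gripper open.
Joint ranges: [-2.62, 2.62], [-0.44, 2.09], [-1.27, 1.32], [0.08, 2.57], [-1.32, 4.46], [0.12, 2], [-2.74, 2.74]. Speed limits (rad/s): [2.22, 2.22, 3.01, 3.01, 3.14, 3.14, 3.14].

### API

Orientations are given as a rotation vector (axis times angle).
In Python, from cell import arm gives the robot as it stands.
- The arm moves only by the tool move_arm, never from a script. Its argument "motion" is a list of rows, each an object of numbers: "tx", "ty", "tz": the shift along the tool's x, y, z normalised to -1 to 1, where 1 is 1000 mm; "twist": the turn about the tool's z normalised to -1 to 1, where 1 is pi/2 rad. In form: [{"tx": .., "ty": .., "tz": .., "twist": ..}, ...]. A call has 1 to 12 rows; each row shifts and turns the commanded pose from where the row before left it, along the tool's axes as they then stand; what a row does not reach is not made up. A row lasts 1/10 s, in which the tool goes at most 50 mm and 8.59 degrees, less where a joint would pass 70% of its speed; a pose out of reach is approached as far as the arm can. A call with a number of a shift or a turn outside -1 to 1 is refused whole. A call with a gripper value outside its range is refused whole. "gripper" is the gripper's target within -1 to 1 (shut at 1, half-way at 0, fully open at -1), set as the call begins (left out, the last holds). The fingers move at their own pace and stop on an object; "squeeze" is the grip in N (left out, the last holds). Time passes only in rows, so rows that do not move let the fingers close. It gives the time, the measured TCP pose, the force, the opening and the grip force at its end, in the units of the state.
- arm.observe(): the state, without advancing time (a new reading comes with each control period).
- arm.get_image(name): name is "scene" or "top" or "wrist"; returns the picture (480x640x3 uint8, red, green, blue); there is no depth.
- arm.calibration(name): a dict with "K" (3x3 intrinsics, pixels), "k1" (the pictures are not rectified: a ray, as slopes to the right and down, at radius r is drawn at 1 + k1 r^2 times it, then the intrinsics apply), "T" (4x4, takes a point from camera to world coordinates). Camera axes: x right, y down, z forward; pixel columns grow to the right and rows downward; lengths in m; the calibration is good to about 2 mm. A picture is of the moment at which its call begins: read the wrist's pose just before it. calibration takes no time and is no camera call; for the wrist camera it gives the pose at the moment of the call.
- arm.sign_off(): hands the job in; it is judged then, once.
Trained networks look in the newest picture that a camera, given by its name, has taken for a name from the list of things; names that differ only in an ending like _2 or _b are one class to them, and where a whole thing is asked for, a point or a joint stands for the part that bears it (a point fixed in the world has none). Each returns a list of dicts, best first, with "conf" (0 to 1); they miss things now and then, are a little off and sometimes report something else, mostly with a low value. They report only what shows in the picture. A call takes as long as a camera call. They do not tell look-alikes from the thing itself.
- arm.look_for(camera, query): "point" ([column, row] as shares, 0 to 1, of the picture: columns of its width, rows of its height, amid what is visible of it).
- arm.regions_of(camera, query): "region" (480x640 bool, what is visible of it) and "point" ([column, row] as shares, 0 to 1, of the picture: columns of its width, rows of its height, amid what is visible of it).
- arm.place_of(camera, query): "point" ([column, row] as shares, 0 to 1, of the picture: columns of its width, rows of its height: a listed point, or the origin of a listed thing).
The state is a dict: "clock": time; "joints": joint angles; "dq": joint speeds; "joint_efforts": joint torques, N m; "position": TCP position; "ee_rot": TCP orientation; "force": force on the tool from outside, world axes, zero at the start; "ft_torque": the same for the moment, N m; "width": opening from 0.0 (shut) to 1.0 (fully open); "gripper_force": force on a finger pad.
Only numpy, scipy, OpenCV 4.12 (cv2) and the standard library are available. Lean on these libraries where they do the work, as an engineer would, in place of code of your own. Each camera call takes 0.05 s, during which the arm holds its last target. There are 200 camera calls.

## Working session

There is one attempt and no reset: what is moved stays moved. The work goes in short steps, Python scripts to look and compute and a tool call to move; the robot and the scene stay as the last step left them, time stands still between calls to the robot, and variables do not carry over. Pictures are saved under pics/ and viewed, at most 14 in all, crops included, and the job is handed in when it is done.

Besides the shell and the picture viewer there is one more tool, called after ">>>" by a JSON object that holds its "api" and its "payload", one argument or row to a line. move_arm: Moves the arm, as the interface text tells. Scaled input: -1 to 1 covers 1000 mm each way for a shift and pi/2 rad each way for a turn. Its arguments: {"type":"object","properties":{"motion":{"type":"array","items":{"type":"object","properties":{"tx":{"type":"number"},"ty":{"type":"number"},"tz":{"type":"number"},"twist":{"type":"number"}}}},"gripper":{"type":"number"},"squeeze":{"type":"number"}},"required":["motion"]}

```bash
mkdir -p pics
cat > h.py <<'E'
import numpy as np, cv2
from cell import arm
from scipy.spatial.transform import Rotation as R
def save(cam,name):
    im=arm.get_image(cam); cv2.imwrite('pics/'+name,im[:,:,::-1]); return im
def ray(cal,px):
    K=np.array(cal['K']);T=np.array(cal['T']);k=cal['k1']
    d=np.array([(px[0]-K[0,2])/K[0,0],(px[1]-K[1,2])/K[1,1]])
    u=d.copy()
    for _ in range(20): u=d/(1+k*(u@u))
    v=T[:3,:3]@np.array([u[0],u[1],1]); return T[:3,3],v/np.linalg.norm(v)
def onz(cal,px,z):
    o,v=ray(cal,px); return o+v*(z-o[2])/v[2]
def proj(cal,p):
    K=np.array(cal['K']);T=np.array(cal['T'])
    c=T[:3,:3].T@(np.array(p)-T[:3,3]);u=c[:2]/c[2];u=u*(1+cal['k1']*(u@u))
    return K[:2,:2]@u+K[:2,2]
def tri(rs):
    A=np.zeros((3,3));b=np.zeros(3)
    for o,v in rs:
        M=np.eye(3)-np.outer(v,v);A+=M;b+=M@o
    p=np.linalg.solve(A,b); return p,[float(np.linalg.norm((np.eye(3)-np.outer(v,v))@(p-o))) for o,v in rs]
E
python3 - <<'E'
from h import *
for c in ('scene','top'):
    save(c,c+'0.png'); cal=arm.calibration(c); print(c,np.round(cal['K'],1).tolist(),cal['k1'],np.round(cal['T'],3).tolist())
    for q in ['pan_c','sieve_fine_c','sieve_medium_c','sieve_coarse_c','lid_c','plate_c','jar','tumbler','jug']:
        print(q,[(round(r['conf'],2),np.round(np.array(r['point'])*[640,480],1).tolist()) for r in arm.place_of(c,q)])
s=arm.observe();print(s['clock'],s['position'],s['ee_rot'],s['width'],s['force'])
E
```

```text
scene [[484.0, 0.0, 312.1], [0.0, 484.0, 234.5], [0.0, 0.0, 1.0]] -0.13566605654543548 [[0.176, 0.565, -0.806, 1.407], [0.984, -0.097, 0.148, -0.044], [0.005, -0.819, -0.574, 0.735], [0.0, 0.0, 0.0, 1.0]]
pan_c [(0.91, [246.8, 322.0])]
sieve_fine_c [(0.76, [325.9, 307.7]), (0.65, [246.5, 322.8])]
sieve_medium_c []
sieve_coarse_c [(0.84, [364.7, 218.4])]
lid_c [(0.78, [141.4, 238.9]), (0.67, [125.7, 219.1]), (0.63, [162.6, 210.8])]
plate_c [(0.85, [156.3, 270.8])]
jar [(0.9, [251.6, 258.5])]
tumbler [(0.65, [208.9, 248.5])]
jug [(0.64, [468.9, 236.8])]
top [[605.7, 0.0, 319.0], [0.0, 605.7, 236.9], [0.0, 0.0, 1.0]] -0.002549427271291659 [[-0.016, -0.99, 0.138, 0.273], [-1.0, 0.015, -0.006, 0.115], [0.004, -0.139, -0.99, 1.492], [0.0, 0.0, 0.0, 1.0]]
pan_c [(0.93, [376.2, 151.8])]
sieve_fine_c [(0.96, [309.6, 155.7])]
sieve_medium_c [(0.57, [367.0, 194.7]), (0.21, [461.6, 217.4])]
sieve_coarse_c [(0.81, [247.7, 281.9])]
lid_c [(0.68, [471.7, 331.3]), (0.6, [512.5, 331.7]), (0.58, [485.6, 278.1])]
plate_c [(0.67, [463.2, 217.9])]
jar [(0.56, [366.7, 243.0])]
tumbler [(0.84, [413.4, 264.4])]
jug []
1.0 [0.15150693 0.60635472 0.2267447 ] [3.83722034e-01 3.11806864e+00 2.45973515e-05] 1.0031759455731533 [-0.33510368  0.5888507  -0.53659304]
```

View pics/scene0.png

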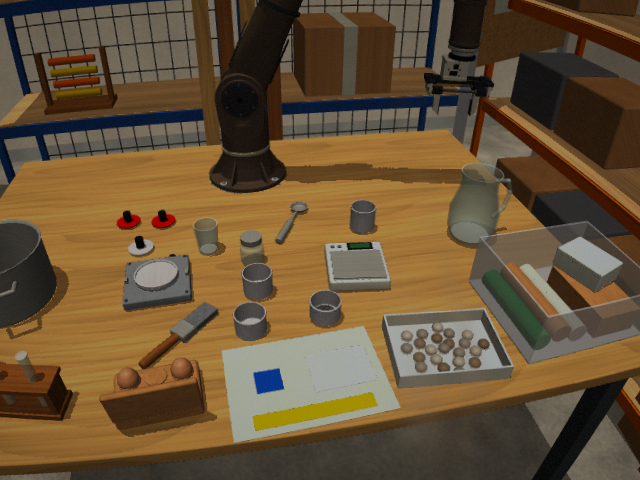

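View pics/top0.png

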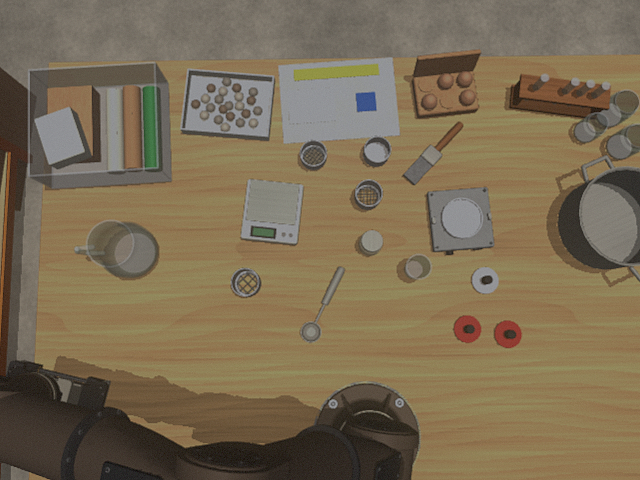

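Top view:
- Pan is the plain cup at (376,152).
- Fine sieve has the dense gauze, at (313,155).
- Medium sieve is at (367,194).
- Coarse sieve has few wires, at (247,283).
- Plate is at (463,218), and the balance at (272,212) is not used.
- Jar is at (371,242), tumbler at (415,267), jug at (125,250).

Lid candidates are steel at (485,280), red at (467,329) and red at (508,334). I choose the steel one. Next I'll check these in one close crop and triangulate.

Run:
```python
from h import *
im=cv2.imread('pics/top0.png'); 
cs=[(376,152),(313,155),(367,194),(247,283),(485,280),(463,218)]
t=[cv2.resize(im[y-30:y+30,x-40:x+40],(260,195),interpolation=cv2.INTER_CUBIC) for x,y in cs]
cv2.imwrite('pics/crop.png',np.vstack([np.hstack(t[:3]),np.hstack(t[3:])]))
ct,cs_=arm.calibration('top'),arm.calibration('scene')
P={'pan':((376.2,151.8),(250,322)),'fine':((309.6,155.7),(325.9,307.7)),'med':((367,194.7),(257,282)),'coarse':((247.7,281.9),(364.7,218.4)),'lid':((485.6,278.1),(141.4,238.9)),'plate':((463.2,217.9),(156.3,270.8)),'jar':((366.7,243),(251.6,258.5)),'tumbler':((413.4,264.4),(208.9,248.5))}
for k,(a,b) in P.items():
    p,e=tri([ray(ct,a),ray(cs_,b)]);print(k,p.round(3),np.round(e,3))
s=arm.observe();print(R.from_rotvec(s['ee_rot']).as_matrix().round(3).tolist())
T=np.array(arm.calibration('wrist')['T']);print(T.round(3).tolist())
Te=np.eye(4);Te[:3,:3]=R.from_rotvec(s['ee_rot']).as_matrix();Te[:3,3]=s['position'];print((np.linalg.inv(Te)@T).round(3).tolist(),np.round(arm.calibration('wrist')['K'],0).tolist())
```

```text
pan [ 0.692 -0.041  0.022] [0. 0.]
fine [0.682 0.123 0.027] [0.003 0.003]
med [ 0.58  -0.015  0.032] [0.001 0.001]
coarse [0.372 0.283 0.034] [0.004 0.004]
lid [ 0.371 -0.293  0.036] [0.001 0.001]
plate [ 0.517 -0.243  0.044] [0.002 0.002]
jar [ 0.463 -0.017  0.009] [0.004 0.004]
tumbler [ 0.409 -0.125  0.013] [0. 0.]
[[-0.97, 0.242, 0.0], [0.242, 0.97, 0.0], [0.0, 0.0, -1.0]]
[[0.242, 0.925, 0.293, 0.071], [0.97, -0.231, -0.074, 0.627], [-0.001, 0.302, -0.953, 0.385], [0.0, 0.0, 0.0, 1.0]]
[[0.0, -0.953, -0.302, 0.083], [1.0, 0.001, -0.001, 0.001], [0.001, -0.302, 0.953, -0.158], [0.0, 0.0, 0.0, 1.0]] [[340.0, 0.0, 323.0], [0.0, 340.0, 237.0], [0.0, 0.0, 1.0]]
```

View pics/crop.png

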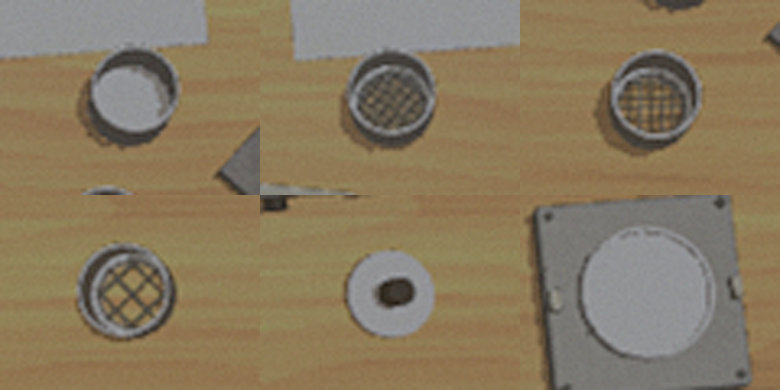

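Choices confirmed: the crop shows the plain pan, the dense, medium and coarse meshes, the steel lid and the plate. Now raising, aligning the yaw with world y, and flying towards the pan.

>>> {"api": "move_arm", "payload": {
  "motion": [
    {"tz": -0.04, "twist": -0.078},
    {"tz": -0.04, "twist": -0.0776},
    {"tx": -0.028, "ty": -0.034},
    {"tx": -0.028, "ty": -0.034},
    {"tx": -0.028, "ty": -0.034},
    {"tx": -0.028, "ty": -0.034},
    {"tx": -0.028, "ty": -0.034},
    {"tx": -0.028, "ty": -0.034},
    {"tx": -0.028, "ty": -0.034},
    {"tx": -0.028, "ty": -0.034},
    {"tx": -0.028, "ty": -0.034},
    {"tx": -0.028, "ty": -0.034}
  ],
  "gripper": -1
}}

```text
invalid input
```

```bash
cat >> h.py <<'E'
import json,os
QS=['pan_c','sieve_fine_c','sieve_medium_c','sieve_coarse_c','lid_c','plate_c']
def st():
    s=arm.observe();M=R.from_rotvec(s['ee_rot']).as_matrix()
    print('t',round(s['clock'],2),'p',s['position'].round(4),'yaw',round(np.degrees(np.arctan2(M[0,1],M[1,1])),2),'tilt',M[:2,2].round(4),'F',np.round(s['force'],1),'w',round(float(s['width'])*92,1),'gf',s['gripper_force'])
def look(qs,cam='wrist',rec=True):
    D=json.load(open('rays.json')) if os.path.exists('rays.json') else {}
    for q in qs:
        arm.observe();cal=arm.calibration(cam);arm.get_image(cam)
        for r in arm.place_of(cam,q):
            px=np.array(r['point'])*[640,480];o,v=ray(cal,px)
            zt={'pan_c':.024,'sieve_fine_c':.029,'sieve_medium_c':.034,'sieve_coarse_c':.039,'lid_c':.031,'plate_c':.036}.get(q,0)
            print(cam,q,round(r['conf'],2),px.round(0),'at z nominal',onz(cal,px,zt).round(4))
            D.setdefault(q,[]).append([list(o),list(v)])
    json.dump(D,open('rays.json','w'))
def fit(q,near,tol=.04):
    D=json.load(open('rays.json'));zs=near[2]
    rs=[(np.array(o),np.array(v)) for o,v in D[q]]
    rs=[(o,v) for o,v in rs if np.linalg.norm((o+v*(zs-o[2])/v[2]-near)[:2])<tol]
    p,e=tri(rs);print(q,len(rs),p.round(4),np.round(e,4))
E
python3 -c "
from h import *
st();look(['sieve_fine_c','sieve_coarse_c'])"
```

```text
t 1.0 p [0.1515 0.6064 0.2267] yaw 14.03 tilt [0. 0.] F [-0.3  0.6 -0.5] w 92.3 gf 0.0
```

>>> {"api": "move_arm", "payload": {
  "motion": [
    {"tx": 0, "ty": 0, "tz": -0.04, "twist": -0.078},
    {"tx": 0, "ty": 0, "tz": -0.04, "twist": -0.078},
    {"tx": -0.028, "ty": -0.034, "tz": 0, "twist": 0},
    {"tx": -0.028, "ty": -0.034, "tz": 0, "twist": 0},
    {"tx": -0.028, "ty": -0.034, "tz": 0, "twist": 0},
    {"tx": -0.028, "ty": -0.034, "tz": 0, "twist": 0},
    {"tx": -0.028, "ty": -0.034, "tz": 0, "twist": 0},
    {"tx": -0.028, "ty": -0.034, "tz": 0, "twist": 0},
    {"tx": -0.028, "ty": -0.034, "tz": 0, "twist": 0},
    {"tx": -0.028, "ty": -0.034, "tz": 0, "twist": 0}
  ],
  "gripper": -1,
  "squeeze": 20
}}

```text
clock: 2.2
position: [0.3765, 0.3329, 0.307]
ee_rot: [-0.0, 3.141, 0.001]
force: [1.3, -0.0, -0.5]
width: 0.998
gripper_force: 0.0
```

```bash
python3 -c "
from h import *
st();look(['sieve_fine_c','sieve_coarse_c'])"
```

```text
t 2.2 p [0.3765 0.3329 0.307 ] yaw -0.01 tilt [0.0004 0.0006] F [ 1.3 -0.  -0.5] w 91.9 gf 0.0
wrist sieve_fine_c 0.67 [185. 390.] at z nominal [0.6843 0.1161 0.029 ]
wrist sieve_coarse_c 0.6 [286. 190.] at z nominal [0.3698 0.2828 0.039 ]
```

>>> {"api": "move_arm", "payload": {
  "motion": [
    {"tx": -0.029, "ty": -0.039, "tz": 0, "twist": 0},
    {"tx": -0.029, "ty": -0.039, "tz": 0, "twist": 0},
    {"tx": -0.029, "ty": -0.039, "tz": 0, "twist": 0},
    {"tx": -0.029, "ty": -0.039, "tz": 0, "twist": 0},
    {"tx": -0.029, "ty": -0.039, "tz": 0, "twist": 0},
    {"tx": -0.029, "ty": -0.039, "tz": 0, "twist": 0},
    {"tx": 0, "ty": 0, "tz": 0, "twist": 0}
  ]
}}

```text
clock: 3.1
position: [0.5524, 0.0951, 0.3066]
ee_rot: [0.011, 3.14, -0.005]
force: [-0.5, 0.8, 0.8]
width: 1.002
gripper_force: 0.0
```

```bash
python3 -c "
from h import *
st();look(['sieve_fine_c','sieve_coarse_c','pan_c','sieve_medium_c','plate_c'])"
```

```text
t 3.1 p [0.5524 0.0951 0.3066] yaw 0.4 tilt [ 0.0016 -0.0031] F [-0.5  0.8  0.8] w 92.2 gf 0.0
wrist sieve_fine_c 0.81 [343. 289.] at z nominal [0.6849 0.1218 0.029 ]
wrist sieve_fine_c 0.48 [235. 120.] at z nominal [ 0.4584 -0.0113  0.029 ]
wrist sieve_fine_c 0.38 [239. 217.] at z nominal [ 0.5795 -0.0163  0.029 ]
wrist sieve_coarse_c 0.94 [486.  37.] at z nominal [0.3687 0.2835 0.039 ]
wrist pan_c 0.71 [220. 295.] at z nominal [ 0.693  -0.0437  0.024 ]
wrist sieve_medium_c 0.85 [233. 219.] at z nominal [ 0.5785 -0.0143  0.034 ]
wrist plate_c 0.8 [ 49. 171.] at z nominal [ 0.5165 -0.2411  0.036 ]
```

>>> {"api": "move_arm", "payload": {
  "motion": [
    {"tx": -0.025, "ty": -0.025, "tz": 0.02, "twist": 0},
    {"tx": -0.025, "ty": -0.025, "tz": 0.02, "twist": 0},
    {"tx": -0.025, "ty": -0.025, "tz": 0.02, "twist": 0},
    {"tx": -0.025, "ty": -0.025, "tz": 0.02, "twist": 0},
    {"tx": 0, "ty": 0, "tz": 0, "twist": 0}
  ]
}}

```text
clock: 4.1
position: [0.6501, -0.0043, 0.2233]
ee_rot: [-0.007, -3.138, 0.005]
force: [-0.0, -1.0, -0.6]
width: 1.002
gripper_force: 0.0
```

```bash
python3 -c "
from h import *
st();look(['sieve_fine_c','pan_c','sieve_medium_c','plate_c','pan_c'])
im=save('wrist','w1.png')
fit('pan_c',[.692,-.041,.024]);fit('sieve_fine_c',[.685,.118,.029]);fit('sieve_medium_c',[.58,-.015,.034]);fit('sieve_coarse_c',[.37,.283,.039]);fit('plate_c',[.517,-.243,.036])"
```

```text
t 4.1 p [ 0.6501 -0.0043  0.2233] yaw 0.27 tilt [-0.0037 -0.0035] F [-0.  -1.  -0.6] w 92.2 gf 0.0
wrist sieve_fine_c 0.65 [437. 241.] at z nominal [0.6826 0.12   0.029 ]
wrist pan_c 0.95 [285. 246.] at z nominal [ 0.6909 -0.0417  0.024 ]
wrist sieve_medium_c 0.82 [308. 141.] at z nominal [ 0.5777 -0.0126  0.034 ]
wrist sieve_medium_c 0.54 [284. 245.] at z nominal [ 0.6869 -0.0396  0.034 ]
wrist plate_c 0.86 [63. 74.] at z nominal [ 0.5175 -0.2431  0.036 ]
wrist pan_c 0.71 [283. 244.] at z nominal [ 0.6895 -0.0424  0.024 ]
pan_c 3 [ 0.6868 -0.0405  0.0349] [0.0007 0.0004 0.0011]
sieve_fine_c 3 [0.6812 0.1194 0.0337] [0.0015 0.0024 0.001 ]
sieve_medium_c 2 [ 0.5773 -0.0126  0.0393] [0.0003 0.0003]
sieve_coarse_c 2 [0.3693 0.2829 0.0408] [0.0002 0.0002]
plate_c 2 [ 0.517  -0.2463  0.0304] [0.0006 0.0006]
```

View pics/w1.png

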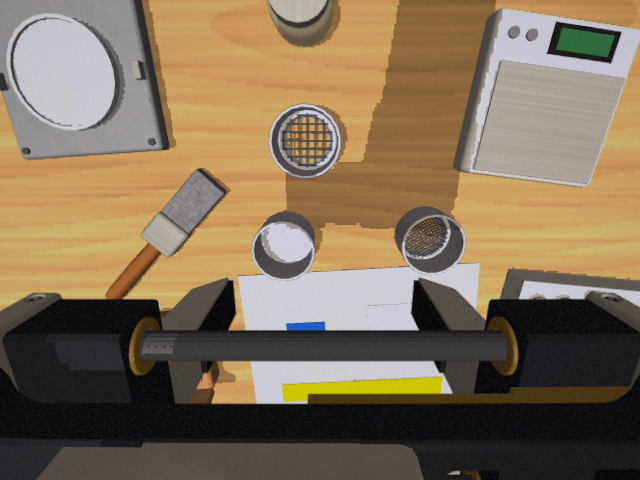

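Wrist view: pan at (283,246), medium at (305,141), fine at (430,240), plate at (63,72), all as expected. To centre each part in both axes, I'll squeeze gently along x first and then grip along y. Starting with the pan.

>>> {"api": "move_arm", "payload": {
  "motion": [
    {"tx": -0.02, "ty": -0.019, "tz": 0.02, "twist": 0},
    {"tx": -0.02, "ty": -0.019, "tz": 0.02, "twist": 0},
    {"tx": 0, "ty": 0, "tz": 0, "twist": 0}
  ]
}}

```text
clock: 4.95
position: [0.6895, -0.041, 0.1837]
ee_rot: [-0.005, -3.138, 0.004]
force: [0.3, -0.6, -0.7]
width: 1.003
gripper_force: 0.0
```

>>> {"api": "move_arm", "payload": {
  "motion": [
    {"tx": 0, "ty": 0, "tz": 0.01, "twist": 0.09},
    {"tx": 0, "ty": 0, "tz": 0.01, "twist": 0.09},
    {"tx": 0, "ty": 0, "tz": 0.01, "twist": 0.09},
    {"tx": 0, "ty": 0, "tz": 0.01, "twist": 0.09},
    {"tx": 0, "ty": 0, "tz": 0.01, "twist": 0.09},
    {"tx": 0, "ty": 0, "tz": 0.01, "twist": 0.09},
    {"tx": 0, "ty": 0, "tz": 0.01, "twist": 0.09},
    {"tx": 0, "ty": 0, "tz": 0.01, "twist": 0.09},
    {"tx": 0, "ty": 0, "tz": 0.01, "twist": 0.09},
    {"tx": 0, "ty": 0, "tz": 0.01, "twist": 0.09},
    {"tx": 0, "ty": 0, "tz": 0.01, "twist": 0.1},
    {"tx": 0, "ty": 0, "tz": 0, "twist": 0}
  ]
}}

```text
clock: 6.15
position: [0.6887, -0.0362, 0.0756]
ee_rot: [-2.214, -2.227, 0.002]
force: [0.2, 0.2, 0.1]
width: 1.0
gripper_force: 0.0
```

```bash
python3 -c "
from h import *
st();look(['pan_c']);print(arm.observe()['joints'])"
```

```text
t 6.15 p [ 0.6887 -0.0362  0.0756] yaw 89.66 tilt [-0.0022  0.0005] F [0.2 0.2 0.1] w 92.0 gf 0.0
wrist pan_c 0.71 [326. 268.] at z nominal [ 0.6902 -0.0411  0.024 ]
[-0.43575624  0.76857898  0.69945781  1.58855802 -0.56283144  0.99495059
  0.45134057]
```

>>> {"api": "move_arm", "payload": {
  "motion": [
    {"tx": -0.005, "ty": 0.001, "tz": 0.03, "twist": 0},
    {"tx": 0, "ty": 0, "tz": 0.034, "twist": 0},
    {"tx": 0, "ty": 0, "tz": 0, "twist": 0}
  ]
}}

```text
clock: 6.55
position: [0.6881, -0.0417, 0.0096]
ee_rot: [-2.206, -2.23, 0.005]
force: [-0.1, 0.7, -0.5]
width: 1.0
gripper_force: 0.0
```

>>> {"api": "move_arm", "payload": {
  "motion": [
    {"tx": 0, "ty": 0, "tz": 0, "twist": 0},
    {"tx": 0, "ty": 0, "tz": 0, "twist": 0},
    {"tx": 0, "ty": 0, "tz": 0, "twist": 0},
    {"tx": 0, "ty": 0, "tz": 0, "twist": 0},
    {"tx": 0, "ty": 0, "tz": 0, "twist": 0},
    {"tx": 0, "ty": 0, "tz": 0, "twist": 0}
  ],
  "gripper": 1,
  "squeeze": 8
}}

```text
clock: 7.15
position: [0.6915, -0.0425, 0.0143]
ee_rot: [2.212, 2.229, 0.002]
force: [-0.9, 0.3, 7.1]
width: 0.725
gripper_force: 8.0
```

>>> {"api": "move_arm", "payload": {
  "motion": [
    {"tx": 0, "ty": 0, "tz": 0, "twist": 0},
    {"tx": 0, "ty": 0, "tz": 0, "twist": 0},
    {"tx": 0, "ty": 0, "tz": 0, "twist": 0},
    {"tx": 0, "ty": 0, "tz": 0, "twist": 0}
  ],
  "gripper": -1
}}

```text
clock: 7.55
position: [0.6906, -0.0425, 0.0126]
ee_rot: [-2.213, -2.229, 0.0]
force: [-0.3, -0.0, -0.3]
width: 0.988
gripper_force: 0.0
```

```bash
python3 -c "
from h import *
st()
for i in range(3): look(['pan_c']);st()"
```

```text
t 7.55 p [ 0.6906 -0.0425  0.0126] yaw 89.58 tilt [-0.0002  0.    ] F [-0.3 -0.  -0.3] w 90.9 gf 0.0
wrist pan_c 0.87 [326. 305.] at z nominal [ 0.6917 -0.0401  0.024 ]
t 7.65 p [ 0.6906 -0.0425  0.0126] yaw 89.58 tilt [-0.0002 -0.    ] F [ 0.3  0.4 -0.6] w 91.7 gf 0.0
wrist pan_c 0.7 [322. 305.] at z nominal [ 0.69   -0.0401  0.024 ]
t 7.75 p [ 0.6906 -0.0425  0.0126] yaw 89.59 tilt [-0.0001  0.    ] F [ 0.8 -0.2 -0.7] w 92.0 gf 0.0
wrist pan_c 0.78 [326. 307.] at z nominal [ 0.6916 -0.0415  0.024 ]
t 7.85 p [ 0.6906 -0.0426  0.0127] yaw 89.58 tilt [-0.0001 -0.    ] F [-0.4 -0.2  0.7] w 91.9 gf 0.0
```

>>> {"api": "move_arm", "payload": {
  "motion": [
    {"tx": 0, "ty": 0, "tz": 0, "twist": -0.09},
    {"tx": 0, "ty": 0, "tz": 0, "twist": -0.09},
    {"tx": 0, "ty": 0, "tz": 0, "twist": -0.09},
    {"tx": 0, "ty": 0, "tz": 0, "twist": -0.09},
    {"tx": 0, "ty": 0, "tz": 0, "twist": -0.09},
    {"tx": 0, "ty": 0, "tz": 0, "twist": -0.09},
    {"tx": 0, "ty": 0, "tz": 0, "twist": -0.09},
    {"tx": 0, "ty": 0, "tz": 0, "twist": -0.09},
    {"tx": 0, "ty": 0, "tz": 0, "twist": -0.09},
    {"tx": 0, "ty": 0, "tz": 0, "twist": -0.09},
    {"tx": 0, "ty": 0, "tz": 0, "twist": -0.095},
    {"tx": 0, "ty": 0, "tz": 0, "twist": 0}
  ]
}}

```text
clock: 9.05
position: [0.6907, -0.043, 0.0128]
ee_rot: [-0.002, 3.141, 0.0]
force: [0.1, -0.7, -0.0]
width: 1.0
gripper_force: 0.0
```

>>> {"api": "move_arm", "payload": {
  "motion": [
    {"tx": 0, "ty": 0, "tz": 0, "twist": 0},
    {"tx": 0, "ty": 0, "tz": 0, "twist": 0},
    {"tx": 0, "ty": 0, "tz": 0, "twist": 0},
    {"tx": 0, "ty": 0, "tz": 0, "twist": 0}
  ]
}}

```text
clock: 9.45
position: [0.6906, -0.0424, 0.0126]
ee_rot: [-0.002, -3.141, 0.0]
force: [-0.5, 0.1, 0.1]
width: 1.003
gripper_force: 0.0
```

Centred (x 0.6906). Grip, then lift.

>>> {"api": "move_arm", "payload": {
  "motion": [
    {"tx": 0, "ty": 0, "tz": 0, "twist": 0},
    {"tx": 0, "ty": 0, "tz": 0, "twist": 0},
    {"tx": 0, "ty": 0, "tz": 0, "twist": 0},
    {"tx": 0, "ty": 0, "tz": 0, "twist": 0},
    {"tx": 0, "ty": 0, "tz": 0, "twist": 0},
    {"tx": 0, "ty": 0, "tz": 0, "twist": 0}
  ],
  "gripper": 1,
  "squeeze": 20
}}

```text
clock: 10.05
position: [0.6906, -0.0425, 0.0127]
ee_rot: [0.001, 3.142, 0.0]
force: [-0.7, -0.8, 0.4]
width: 0.724
gripper_force: 20.0
```

>>> {"api": "move_arm", "payload": {
  "motion": [
    {"tx": 0, "ty": 0, "tz": -0.03, "twist": 0},
    {"tx": 0, "ty": 0, "tz": -0.04, "twist": 0},
    {"tx": 0, "ty": 0, "tz": -0.04, "twist": 0},
    {"tx": 0.028, "ty": -0.033, "tz": 0, "twist": 0},
    {"tx": 0.028, "ty": -0.033, "tz": 0, "twist": 0},
    {"tx": 0.028, "ty": -0.033, "tz": 0, "twist": 0},
    {"tx": 0, "ty": 0, "tz": 0, "twist": 0},
    {"tx": 0, "ty": 0, "tz": 0, "twist": 0},
    {"tx": 0, "ty": 0, "tz": 0, "twist": 0}
  ]
}}

```text
clock: 10.95
position: [0.6072, -0.1403, 0.1227]
ee_rot: [-0.001, 3.141, 0.001]
force: [0.4, 0.4, -1.1]
width: 0.723
gripper_force: 20.0
```

```bash
python3 -c "
from h import *
st();look(['plate_c','plate_c'])
fit('plate_c',[.517,-.243,.036])
save('wrist','w2.png')
r=arm.regions_of('wrist','plate_c')
print([(x['conf'],x['point'],int(x['region'].sum())) for x in r])"
```

```text
t 10.95 p [ 0.6072 -0.1403  0.1227] yaw -0.03 tilt [0.0004 0.0008] F [ 0.4  0.4 -1.1] w 66.5 gf 20.000081188045442
wrist plate_c 0.92 [170. 118.] at z nominal [ 0.5171 -0.2435  0.036 ]
wrist plate_c 0.57 [168. 117.] at z nominal [ 0.5168 -0.2447  0.036 ]
plate_c 4 [ 0.5169 -0.2466  0.03  ] [0.0007 0.0005 0.0005 0.0007]
[(0.57, [0.2764, 0.2188], 46684)]
```

View pics/w2.png

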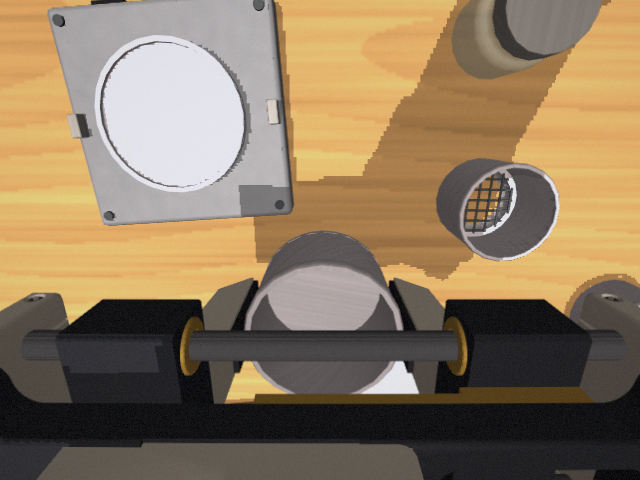

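The pan is held level and the plate is clear at (170,117). Moving over the plate and lowering.

>>> {"api": "move_arm", "payload": {
  "motion": [
    {"tx": 0.03, "ty": -0.0345, "tz": 0, "twist": 0},
    {"tx": 0.03, "ty": -0.0345, "tz": 0, "twist": 0},
    {"tx": 0.03, "ty": -0.0345, "tz": 0, "twist": 0},
    {"tx": 0, "ty": 0, "tz": 0.02, "twist": 0},
    {"tx": 0, "ty": 0, "tz": 0.02, "twist": 0},
    {"tx": 0, "ty": 0, "tz": 0.02, "twist": 0},
    {"tx": 0, "ty": 0, "tz": 0.01, "twist": 0},
    {"tx": 0, "ty": 0, "tz": 0, "twist": 0},
    {"tx": 0, "ty": 0, "tz": 0, "twist": 0},
    {"tx": 0, "ty": 0, "tz": 0, "twist": 0},
    {"tx": 0, "ty": 0, "tz": 0, "twist": 0}
  ]
}}

```text
clock: 12.35
position: [0.5172, -0.2451, 0.0536]
ee_rot: [0.001, 3.14, -0.001]
force: [0.6, -0.6, -1.2]
width: 0.718
gripper_force: 20.0
```

>>> {"api": "move_arm", "payload": {
  "motion": [
    {"tx": 0, "ty": 0.001, "tz": 0.003, "twist": 0},
    {"tx": 0, "ty": 0, "tz": 0.001, "twist": 0},
    {"tx": 0, "ty": 0, "tz": 0.001, "twist": 0},
    {"tx": 0, "ty": 0, "tz": 0, "twist": 0},
    {"tx": 0, "ty": 0, "tz": 0, "twist": 0},
    {"tx": 0, "ty": 0, "tz": 0, "twist": 0}
  ]
}}

```text
clock: 12.95
position: [0.5166, -0.2437, 0.0486]
ee_rot: [0.001, 3.141, 0.001]
force: [-3.1, 2.3, 9.6]
width: 0.724
gripper_force: 20.0
```

>>> {"api": "move_arm", "payload": {
  "motion": [
    {"tx": 0, "ty": 0, "tz": -0.0005, "twist": 0},
    {"tx": 0, "ty": 0, "tz": 0, "twist": 0},
    {"tx": 0, "ty": 0, "tz": 0, "twist": 0},
    {"tx": 0, "ty": 0, "tz": 0, "twist": 0},
    {"tx": 0, "ty": 0, "tz": 0, "twist": 0}
  ],
  "gripper": -1
}}

```text
clock: 13.45
position: [0.5165, -0.2439, 0.0481]
ee_rot: [-0.001, -3.141, -0.0]
force: [0.2, 0.5, -0.7]
width: 0.999
gripper_force: 0.0
```

>>> {"api": "move_arm", "payload": {
  "motion": [
    {"tx": 0, "ty": 0, "tz": -0.03, "twist": 0},
    {"tx": 0, "ty": 0, "tz": -0.045, "twist": 0},
    {"tx": 0, "ty": 0, "tz": -0.045, "twist": 0},
    {"tx": 0, "ty": 0, "tz": -0.03, "twist": 0},
    {"tx": -0.02, "ty": 0.043, "tz": 0, "twist": 0},
    {"tx": -0.02, "ty": 0.043, "tz": 0, "twist": 0},
    {"tx": -0.02, "ty": 0.043, "tz": 0, "twist": 0},
    {"tx": -0.02, "ty": 0.043, "tz": 0, "twist": 0},
    {"tx": -0.02, "ty": 0.043, "tz": 0, "twist": 0},
    {"tx": 0, "ty": 0, "tz": 0, "twist": 0},
    {"tx": 0, "ty": 0, "tz": 0, "twist": 0}
  ]
}}

```text
clock: 14.55
position: [0.6167, -0.0275, 0.1977]
ee_rot: [0.004, -3.141, 0.0]
force: [0.0, -1.0, 0.3]
width: 0.999
gripper_force: 0.0
```

```bash
python3 -c "
from h import *
st();look(['sieve_fine_c','sieve_fine_c'])
fit('sieve_fine_c',[.683,.12,.029])
look(['pan_c','plate_c','pan_c','plate_c'])"
```

```text
t 14.55 p [ 0.6167 -0.0275  0.1977] yaw -0.14 tilt [-0.0007 -0.    ] F [ 0.  -1.   0.3] w 91.9 gf 0.0
wrist sieve_fine_c 0.56 [462. 278.] at z nominal [0.6822 0.1193 0.029 ]
wrist sieve_fine_c 0.56 [334. 178.] at z nominal [ 0.578  -0.0169  0.029 ]
wrist sieve_fine_c 0.88 [462. 278.] at z nominal [0.6823 0.1161 0.029 ]
sieve_fine_c 5 [0.6823 0.1186 0.0308] [0.0014 0.0035 0.0009 0.0008 0.003 ]
wrist pan_c 0.96 [ 61. 109.] at z nominal [ 0.514  -0.2721  0.024 ]
wrist pan_c 0.68 [ 63. 108.] at z nominal [ 0.5138 -0.2692  0.024 ]
```

>>> {"api": "move_arm", "payload": {
  "motion": [
    {"tx": -0.0165, "ty": 0.0365, "tz": 0, "twist": 0},
    {"tx": -0.0165, "ty": 0.0365, "tz": 0, "twist": 0},
    {"tx": -0.0165, "ty": 0.0365, "tz": 0, "twist": 0},
    {"tx": -0.0165, "ty": 0.037, "tz": 0, "twist": 0},
    {"tx": 0, "ty": 0, "tz": 0.03, "twist": 0},
    {"tx": 0, "ty": 0, "tz": 0, "twist": 0}
  ]
}}

```text
clock: 15.75
position: [0.6804, 0.1188, 0.1642]
ee_rot: [0.003, -3.135, 0.002]
force: [-1.0, -0.2, -0.1]
width: 1.003
gripper_force: 0.0
```

>>> {"api": "move_arm", "payload": {
  "motion": [
    {"tx": 0, "ty": 0, "tz": 0.008, "twist": 0.09},
    {"tx": 0, "ty": 0, "tz": 0.008, "twist": 0.09},
    {"tx": 0, "ty": 0, "tz": 0.008, "twist": 0.09},
    {"tx": 0, "ty": 0, "tz": 0.008, "twist": 0.09},
    {"tx": 0, "ty": 0, "tz": 0.008, "twist": 0.09},
    {"tx": 0, "ty": 0, "tz": 0.008, "twist": 0.09},
    {"tx": 0, "ty": 0, "tz": 0.008, "twist": 0.09},
    {"tx": 0, "ty": 0, "tz": 0.008, "twist": 0.09},
    {"tx": 0, "ty": 0, "tz": 0.008, "twist": 0.09},
    {"tx": 0, "ty": 0, "tz": 0.008, "twist": 0.09},
    {"tx": 0, "ty": 0, "tz": 0, "twist": 0.1},
    {"tx": 0, "ty": 0, "tz": 0, "twist": 0}
  ]
}}

```text
clock: 16.95
position: [0.6827, 0.1164, 0.0889]
ee_rot: [2.218, 2.224, -0.001]
force: [-0.1, -0.5, -0.0]
width: 1.002
gripper_force: 0.0
```

```bash
python3 -c "
from h import *
st();look(['sieve_fine_c','sieve_fine_c']);st()
fit('sieve_fine_c',[.683,.12,.029])"
```

```text
t 16.95 p [0.6827 0.1164 0.0889] yaw 89.84 tilt [-0.0002 -0.0005] F [-0.1 -0.5 -0. ] w 92.1 gf 0.0
wrist sieve_fine_c 0.8 [323. 257.] at z nominal [0.6823 0.116  0.029 ]
wrist sieve_fine_c 0.78 [324. 257.] at z nominal [0.6836 0.1165 0.029 ]
t 17.15 p [0.683  0.1169 0.089 ] yaw 89.47 tilt [0.0007 0.0003] F [ 0.8 -0.   0.7] w 92.1 gf 0.0
sieve_fine_c 7 [0.6823 0.1181 0.0314] [0.0009 0.0038 0.0012 0.0011 0.0029 0.0011 0.0015]
```

>>> {"api": "move_arm", "payload": {
  "motion": [
    {"tx": 0, "ty": 0, "tz": 0.03, "twist": 0},
    {"tx": 0, "ty": 0, "tz": 0.03, "twist": 0},
    {"tx": 0, "ty": 0, "tz": 0.0145, "twist": 0},
    {"tx": 0, "ty": 0, "tz": 0, "twist": 0},
    {"tx": 0, "ty": 0, "tz": 0, "twist": 0},
    {"tx": 0, "ty": 0, "tz": 0, "twist": 0},
    {"tx": 0, "ty": 0, "tz": 0, "twist": 0}
  ]
}}

```text
clock: 17.85
position: [0.6837, 0.1175, 0.0152]
ee_rot: [2.213, 2.228, 0.003]
force: [0.8, 0.1, -0.3]
width: 1.0
gripper_force: 0.0
```

>>> {"api": "move_arm", "payload": {
  "motion": [
    {"tx": 0, "ty": 0, "tz": 0, "twist": 0},
    {"tx": 0, "ty": 0, "tz": 0, "twist": 0},
    {"tx": 0, "ty": 0, "tz": 0, "twist": 0},
    {"tx": 0, "ty": 0, "tz": 0, "twist": 0},
    {"tx": 0, "ty": 0, "tz": 0, "twist": 0},
    {"tx": 0, "ty": 0, "tz": 0, "twist": 0}
  ],
  "gripper": 1,
  "squeeze": 8
}}

```text
clock: 18.45
position: [0.6827, 0.1175, 0.0138]
ee_rot: [-2.214, -2.229, -0.0]
force: [-1.2, 1.1, 2.1]
width: 0.728
gripper_force: 8.0
```

>>> {"api": "move_arm", "payload": {
  "motion": [
    {"tx": 0, "ty": 0, "tz": 0, "twist": 0},
    {"tx": 0, "ty": 0, "tz": 0, "twist": 0},
    {"tx": 0, "ty": 0, "tz": 0, "twist": 0},
    {"tx": 0, "ty": 0, "tz": 0, "twist": 0},
    {"tx": 0, "ty": 0, "tz": 0, "twist": 0}
  ],
  "gripper": -1
}}

```text
clock: 18.95
position: [0.6828, 0.1175, 0.0137]
ee_rot: [2.214, 2.229, 0.0]
force: [0.1, -0.1, -0.5]
width: 0.997
gripper_force: 0.0
```

>>> {"api": "move_arm", "payload": {
  "motion": [
    {"tx": 0, "ty": 0, "tz": 0, "twist": -0.09},
    {"tx": 0, "ty": 0, "tz": 0, "twist": -0.09},
    {"tx": 0, "ty": 0, "tz": 0, "twist": -0.09},
    {"tx": 0, "ty": 0, "tz": 0, "twist": -0.09},
    {"tx": 0, "ty": 0, "tz": 0, "twist": -0.09},
    {"tx": 0, "ty": 0, "tz": 0, "twist": -0.09},
    {"tx": 0, "ty": 0, "tz": 0, "twist": -0.09},
    {"tx": 0, "ty": 0, "tz": 0, "twist": -0.09},
    {"tx": 0, "ty": 0, "tz": 0, "twist": -0.09},
    {"tx": 0, "ty": 0, "tz": 0, "twist": -0.09},
    {"tx": 0, "ty": 0, "tz": 0, "twist": -0.095},
    {"tx": 0, "ty": 0, "tz": 0, "twist": 0}
  ]
}}

```text
clock: 20.15
position: [0.6829, 0.117, 0.0138]
ee_rot: [-0.001, 3.141, 0.0]
force: [-0.5, 0.3, -1.3]
width: 1.004
gripper_force: 0.0
```

>>> {"api": "move_arm", "payload": {
  "motion": [
    {"tx": 0, "ty": 0, "tz": 0, "twist": 0},
    {"tx": 0, "ty": 0, "tz": 0, "twist": 0},
    {"tx": 0, "ty": 0, "tz": 0, "twist": 0}
  ]
}}

```text
clock: 20.45
position: [0.6827, 0.1176, 0.0137]
ee_rot: [-0.005, -3.142, 0.0]
force: [0.0, 0.6, -0.1]
width: 1.006
gripper_force: 0.0
```

>>> {"api": "move_arm", "payload": {
  "motion": [
    {"tx": 0, "ty": 0, "tz": 0, "twist": 0},
    {"tx": 0, "ty": 0, "tz": 0, "twist": 0},
    {"tx": 0, "ty": 0, "tz": 0, "twist": 0},
    {"tx": 0, "ty": 0, "tz": 0, "twist": 0},
    {"tx": 0, "ty": 0, "tz": 0, "twist": 0},
    {"tx": 0, "ty": 0, "tz": 0, "twist": 0},
    {"tx": 0, "ty": 0, "tz": -0.03, "twist": 0},
    {"tx": 0, "ty": 0, "tz": -0.04, "twist": 0},
    {"tx": 0, "ty": 0, "tz": -0.04, "twist": 0},
    {"tx": 0, "ty": 0, "tz": -0.04, "twist": 0}
  ],
  "gripper": 1,
  "squeeze": 20
}}

```text
clock: 21.45
position: [0.6824, 0.1173, 0.1651]
ee_rot: [-0.002, -3.141, 0.0]
force: [-0.4, 0.4, -1.6]
width: 0.722
gripper_force: 20.0
```

>>> {"api": "move_arm", "payload": {
  "motion": [
    {"tx": 0.0166, "ty": -0.036, "tz": 0, "twist": 0},
    {"tx": 0.0166, "ty": -0.036, "tz": 0, "twist": 0},
    {"tx": 0.0166, "ty": -0.036, "tz": 0, "twist": 0},
    {"tx": 0.0166, "ty": -0.036, "tz": 0, "twist": 0},
    {"tx": 0.0166, "ty": -0.036, "tz": 0, "twist": 0},
    {"tx": 0.0166, "ty": -0.036, "tz": 0, "twist": 0},
    {"tx": 0.0166, "ty": -0.036, "tz": 0, "twist": 0},
    {"tx": 0.0166, "ty": -0.036, "tz": 0, "twist": 0},
    {"tx": 0.0166, "ty": -0.036, "tz": 0, "twist": 0},
    {"tx": 0.0166, "ty": -0.037, "tz": 0, "twist": 0},
    {"tx": 0, "ty": 0, "tz": 0, "twist": 0},
    {"tx": 0, "ty": 0, "tz": 0, "twist": 0}
  ]
}}

```text
clock: 22.65
position: [0.5157, -0.2443, 0.1638]
ee_rot: [0.007, 3.141, 0.0]
force: [0.7, 0.8, -0.3]
width: 0.726
gripper_force: 20.0
```

>>> {"api": "move_arm", "payload": {
  "motion": [
    {"tx": 0, "ty": 0, "tz": 0, "twist": 0},
    {"tx": 0, "ty": 0, "tz": 0, "twist": 0},
    {"tx": 0, "ty": 0, "tz": 0, "twist": 0}
  ]
}}

```text
clock: 22.95
position: [0.5168, -0.2421, 0.1636]
ee_rot: [-0.001, 3.142, 0.001]
force: [0.4, -0.1, -1.0]
width: 0.723
gripper_force: 20.0
```

```bash
python3 -c "
from h import *
st();save('wrist','w3.png')
im=save('scene','s1.png')
c=arm.calibration('scene');print(proj(c,[.5165,-.2438,.084]),proj(c,[.5165,-.2438,.165]))
cr=cv2.imread('pics/s1.png')[170:330,60:270]
cv2.imwrite('pics/s1c.png',cv2.resize(cr,(787,600),interpolation=cv2.INTER_CUBIC))"
```

```text
t 22.95 p [ 0.5168 -0.2421  0.1636] yaw -0.04 tilt [0.     0.0004] F [ 0.4 -0.1 -1. ] w 66.5 gf 19.999924348667264
[151.79015341 256.64236379] [144.85212349 226.53256685]
```

View pics/s1c.png

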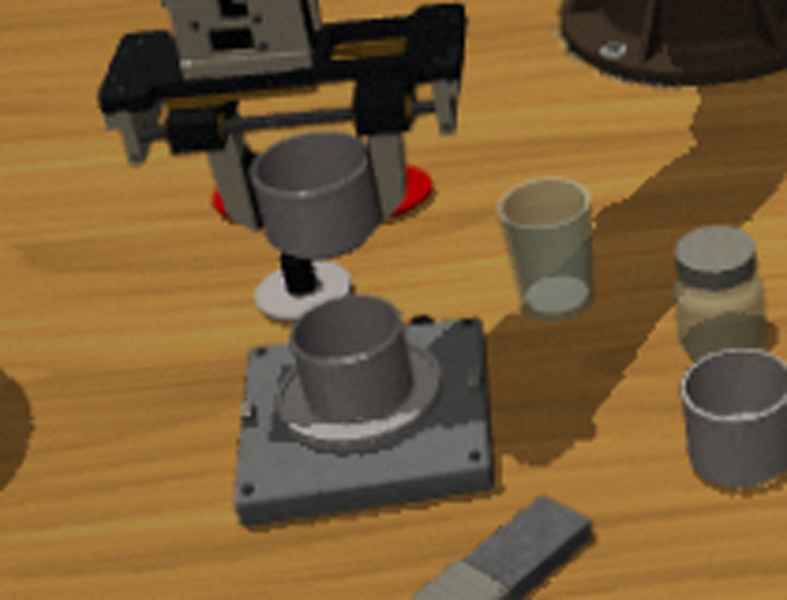

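The pan stands inside the rim (crop 350,330), with the fine sieve held upright above it. Lowering.

>>> {"api": "move_arm", "payload": {
  "motion": [
    {"tx": 0, "ty": -0.0015, "tz": 0.03, "twist": 0},
    {"tx": 0, "ty": 0, "tz": 0.02, "twist": 0},
    {"tx": 0, "ty": 0, "tz": 0.01, "twist": 0},
    {"tx": 0, "ty": 0, "tz": 0, "twist": 0},
    {"tx": 0, "ty": 0, "tz": 0, "twist": 0},
    {"tx": 0, "ty": 0, "tz": 0, "twist": 0}
  ]
}}

```text
clock: 23.65
position: [0.517, -0.2451, 0.1048]
ee_rot: [0.002, 3.14, -0.001]
force: [-0.2, -0.1, -0.8]
width: 0.725
gripper_force: 20.0
```

>>> {"api": "move_arm", "payload": {
  "motion": [
    {"tx": 0, "ty": 0, "tz": 0.004, "twist": 0},
    {"tx": 0, "ty": 0, "tz": 0.004, "twist": 0},
    {"tx": 0, "ty": 0, "tz": 0.003, "twist": 0},
    {"tx": 0, "ty": 0, "tz": 0.002, "twist": 0},
    {"tx": 0, "ty": 0, "tz": 0, "twist": 0},
    {"tx": 0, "ty": 0, "tz": 0, "twist": 0},
    {"tx": 0, "ty": 0, "tz": 0, "twist": 0}
  ]
}}

```text
clock: 24.35
position: [0.5163, -0.2449, 0.0908]
ee_rot: [0.002, 3.141, -0.0]
force: [0.6, 0.0, -1.1]
width: 0.722
gripper_force: 20.0
```

>>> {"api": "move_arm", "payload": {
  "motion": [
    {"tx": 0, "ty": 0.0008, "tz": 0.001, "twist": 0},
    {"tx": 0, "ty": 0, "tz": 0.001, "twist": 0},
    {"tx": 0, "ty": 0, "tz": 0, "twist": 0},
    {"tx": 0, "ty": 0, "tz": 0, "twist": 0},
    {"tx": 0, "ty": 0, "tz": 0, "twist": 0}
  ]
}}

```text
clock: 24.85
position: [0.5165, -0.244, 0.0896]
ee_rot: [0.002, 3.141, 0.0]
force: [-2.7, 1.9, 8.7]
width: 0.725
gripper_force: 20.0
```

>>> {"api": "move_arm", "payload": {
  "motion": [
    {"tx": 0, "ty": 0, "tz": -0.0005, "twist": 0},
    {"tx": 0, "ty": 0, "tz": 0, "twist": 0},
    {"tx": 0, "ty": 0, "tz": 0, "twist": 0},
    {"tx": 0, "ty": 0, "tz": 0, "twist": 0},
    {"tx": 0, "ty": 0, "tz": 0, "twist": 0}
  ],
  "gripper": -1
}}

```text
clock: 25.35
position: [0.5162, -0.244, 0.0891]
ee_rot: [-0.002, -3.141, -0.0]
force: [0.6, -0.4, -0.3]
width: 0.997
gripper_force: 0.0
```

>>> {"api": "move_arm", "payload": {
  "motion": [
    {"tx": 0, "ty": 0, "tz": -0.02, "twist": 0},
    {"tx": 0, "ty": 0, "tz": -0.04, "twist": 0},
    {"tx": 0, "ty": 0, "tz": -0.045, "twist": 0},
    {"tx": 0, "ty": 0, "tz": -0.04, "twist": 0},
    {"tx": -0.01, "ty": 0.043, "tz": 0, "twist": 0},
    {"tx": -0.01, "ty": 0.043, "tz": 0, "twist": 0},
    {"tx": -0.01, "ty": 0.043, "tz": 0, "twist": 0},
    {"tx": -0.01, "ty": 0.043, "tz": 0, "twist": 0},
    {"tx": -0.01, "ty": 0.043, "tz": 0.02, "twist": 0},
    {"tx": -0.0115, "ty": 0.014, "tz": 0.045, "twist": 0},
    {"tx": 0, "ty": 0, "tz": 0, "twist": 0},
    {"tx": 0, "ty": 0, "tz": 0, "twist": 0}
  ]
}}

```text
clock: 26.55
position: [0.5774, -0.0153, 0.1686]
ee_rot: [-0.001, -3.139, 0.001]
force: [-0.3, -0.7, 1.2]
width: 0.998
gripper_force: 0.0
```

```bash
python3 -c "
from h import *
st();look(['sieve_medium_c']*3)
fit('sieve_medium_c',[.578,-.014,.034],.015)"
```

```text
t 26.55 p [ 0.5774 -0.0153  0.1686] yaw 0.05 tilt [-0.0024 -0.0007] F [-0.3 -0.7  1.2] w 91.9 gf 0.0
wrist sieve_medium_c 0.91 [323. 227.] at z nominal [ 0.5772 -0.015   0.034 ]
wrist sieve_medium_c 0.57 [325. 228.] at z nominal [ 0.5812 -0.0144  0.034 ]
wrist sieve_medium_c 0.91 [324. 225.] at z nominal [ 0.5785 -0.0147  0.034 ]
sieve_medium_c 5 [ 0.5782 -0.0141  0.036 ] [0.0004 0.0016 0.0017 0.0024 0.0007]
```

Fine seated: TCP 0.0896 against the predicted 0.0897, with contact force. Now the medium sieve.

>>> {"api": "move_arm", "payload": {
  "motion": [
    {"tx": 0, "ty": 0.001, "tz": 0.008, "twist": 0.09},
    {"tx": 0, "ty": 0, "tz": 0.008, "twist": 0.09},
    {"tx": 0, "ty": 0, "tz": 0.008, "twist": 0.09},
    {"tx": 0, "ty": 0, "tz": 0.008, "twist": 0.09},
    {"tx": 0, "ty": 0, "tz": 0.008, "twist": 0.09},
    {"tx": 0, "ty": 0, "tz": 0.008, "twist": 0.09},
    {"tx": 0, "ty": 0, "tz": 0.008, "twist": 0.09},
    {"tx": 0, "ty": 0, "tz": 0.008, "twist": 0.09},
    {"tx": 0, "ty": 0, "tz": 0.008, "twist": 0.09},
    {"tx": 0, "ty": 0, "tz": 0.008, "twist": 0.09},
    {"tx": 0, "ty": 0, "tz": 0, "twist": 0.1},
    {"tx": 0, "ty": 0, "tz": 0, "twist": 0}
  ]
}}

```text
clock: 28.05
position: [0.5783, -0.0142, 0.0896]
ee_rot: [2.218, 2.225, 0.001]
force: [-0.2, 0.3, -0.0]
width: 0.997
gripper_force: 0.0
```

```bash
python3 -c "
from h import *
st();look(['sieve_medium_c']*2);st()
fit('sieve_medium_c',[.578,-.014,.034],.015)"
```

```text
t 28.05 p [ 0.5783 -0.0142  0.0896] yaw 89.83 tilt [ 0.0005 -0.    ] F [-0.2  0.3 -0. ] w 91.8 gf 0.0
wrist sieve_medium_c 0.98 [323. 261.] at z nominal [ 0.5783 -0.0159  0.034 ]
wrist sieve_medium_c 0.89 [325. 261.] at z nominal [ 0.5794 -0.016   0.034 ]
t 28.25 p [ 0.5784 -0.0142  0.0897] yaw 89.49 tilt [0.0009 0.0003] F [-0.3 -0.3  0.3] w 92.3 gf 0.0
sieve_medium_c 7 [ 0.5782 -0.0142  0.0368] [0.0008 0.0018 0.0019 0.0021 0.0007 0.0005 0.0012]
```

>>> {"api": "move_arm", "payload": {
  "motion": [
    {"tx": 0, "ty": 0, "tz": 0.03, "twist": 0},
    {"tx": 0, "ty": 0, "tz": 0.03, "twist": 0},
    {"tx": 0, "ty": 0, "tz": 0.0095, "twist": 0},
    {"tx": 0, "ty": 0, "tz": 0, "twist": 0},
    {"tx": 0, "ty": 0, "tz": 0, "twist": 0},
    {"tx": 0, "ty": 0, "tz": 0, "twist": 0},
    {"tx": 0, "ty": 0, "tz": 0, "twist": 0}
  ]
}}

```text
clock: 28.95
position: [0.5789, -0.014, 0.0209]
ee_rot: [2.214, 2.227, 0.002]
force: [0.2, -1.1, 0.7]
width: 0.999
gripper_force: 0.0
```

>>> {"api": "move_arm", "payload": {
  "motion": [
    {"tx": 0, "ty": 0, "tz": 0, "twist": 0},
    {"tx": 0, "ty": 0, "tz": 0, "twist": 0},
    {"tx": 0, "ty": 0, "tz": 0, "twist": 0},
    {"tx": 0, "ty": 0, "tz": 0, "twist": 0},
    {"tx": 0, "ty": 0, "tz": 0, "twist": 0},
    {"tx": 0, "ty": 0, "tz": 0, "twist": 0}
  ],
  "gripper": 1,
  "squeeze": 8
}}

```text
clock: 29.55
position: [0.5781, -0.0141, 0.0198]
ee_rot: [-2.215, -2.228, -0.0]
force: [-1.1, 0.3, 2.2]
width: 0.719
gripper_force: 8.0
```

>>> {"api": "move_arm", "payload": {
  "motion": [
    {"tx": 0, "ty": 0, "tz": 0, "twist": 0},
    {"tx": 0, "ty": 0, "tz": 0, "twist": 0},
    {"tx": 0, "ty": 0, "tz": 0, "twist": 0},
    {"tx": 0, "ty": 0, "tz": 0, "twist": 0},
    {"tx": 0, "ty": 0, "tz": 0, "twist": 0}
  ],
  "gripper": -1
}}

```text
clock: 30.05
position: [0.578, -0.0141, 0.0197]
ee_rot: [-2.215, -2.228, 0.0]
force: [-0.1, -0.3, -0.1]
width: 0.999
gripper_force: 0.0
```

>>> {"api": "move_arm", "payload": {
  "motion": [
    {"tx": 0, "ty": 0, "tz": 0, "twist": -0.09},
    {"tx": 0, "ty": 0, "tz": 0, "twist": -0.09},
    {"tx": 0, "ty": 0, "tz": 0, "twist": -0.09},
    {"tx": 0, "ty": 0, "tz": 0, "twist": -0.09},
    {"tx": 0, "ty": 0, "tz": 0, "twist": -0.09},
    {"tx": 0, "ty": 0, "tz": 0, "twist": -0.09},
    {"tx": 0, "ty": 0, "tz": 0, "twist": -0.09},
    {"tx": 0, "ty": 0, "tz": 0, "twist": -0.09},
    {"tx": 0, "ty": 0, "tz": 0, "twist": -0.09},
    {"tx": 0, "ty": 0, "tz": 0, "twist": -0.09},
    {"tx": 0, "ty": 0, "tz": 0, "twist": -0.095},
    {"tx": 0, "ty": 0, "tz": 0, "twist": 0}
  ]
}}

```text
clock: 31.25
position: [0.5781, -0.0144, 0.0197]
ee_rot: [0.001, 3.142, 0.0]
force: [-0.0, 0.3, -0.2]
width: 0.999
gripper_force: 0.0
```

>>> {"api": "move_arm", "payload": {
  "motion": [
    {"tx": 0, "ty": 0, "tz": 0, "twist": 0},
    {"tx": 0, "ty": 0, "tz": 0, "twist": 0},
    {"tx": 0, "ty": 0, "tz": 0, "twist": 0}
  ]
}}

```text
clock: 31.55
position: [0.5781, -0.014, 0.0197]
ee_rot: [-0.006, -3.142, 0.0]
force: [0.6, -0.6, 0.3]
width: 1.001
gripper_force: 0.0
```

>>> {"api": "move_arm", "payload": {
  "motion": [
    {"tx": 0, "ty": 0, "tz": 0, "twist": 0},
    {"tx": 0, "ty": 0, "tz": 0, "twist": 0},
    {"tx": 0, "ty": 0, "tz": 0, "twist": 0},
    {"tx": 0, "ty": 0, "tz": 0, "twist": 0},
    {"tx": 0, "ty": 0, "tz": 0, "twist": 0},
    {"tx": 0, "ty": 0, "tz": 0, "twist": 0},
    {"tx": 0, "ty": 0, "tz": -0.03, "twist": 0},
    {"tx": 0, "ty": 0, "tz": -0.04, "twist": 0},
    {"tx": 0, "ty": 0, "tz": -0.04, "twist": 0},
    {"tx": 0, "ty": 0, "tz": -0.04, "twist": 0},
    {"tx": 0, "ty": 0, "tz": -0.03, "twist": 0}
  ],
  "gripper": 1,
  "squeeze": 20
}}

```text
clock: 32.65
position: [0.5783, -0.014, 0.2022]
ee_rot: [0.003, 3.14, 0.0]
force: [1.4, 0.7, -2.4]
width: 0.716
gripper_force: 20.0
```

>>> {"api": "move_arm", "payload": {
  "motion": [
    {"tx": 0.0103, "ty": -0.0383, "tz": 0, "twist": 0},
    {"tx": 0.0103, "ty": -0.0383, "tz": 0, "twist": 0},
    {"tx": 0.0103, "ty": -0.0383, "tz": 0, "twist": 0},
    {"tx": 0.0103, "ty": -0.0383, "tz": 0, "twist": 0},
    {"tx": 0.0103, "ty": -0.0383, "tz": 0, "twist": 0},
    {"tx": 0.0103, "ty": -0.0383, "tz": 0, "twist": 0},
    {"tx": 0, "ty": 0, "tz": 0, "twist": 0},
    {"tx": 0, "ty": 0, "tz": 0, "twist": 0},
    {"tx": 0, "ty": 0, "tz": 0, "twist": 0},
    {"tx": 0, "ty": 0, "tz": 0, "twist": 0},
    {"tx": 0, "ty": 0, "tz": 0, "twist": 0}
  ]
}}

```text
clock: 33.75
position: [0.5162, -0.2425, 0.1997]
ee_rot: [-0.0, -3.142, -0.001]
force: [-0.6, -0.3, -1.5]
width: 0.715
gripper_force: 20.0
```

>>> {"api": "move_arm", "payload": {
  "motion": [
    {"tx": 0, "ty": -0.001, "tz": 0.02, "twist": 0},
    {"tx": 0, "ty": 0, "tz": 0.02, "twist": 0},
    {"tx": 0, "ty": 0, "tz": 0.007, "twist": 0},
    {"tx": 0, "ty": 0, "tz": 0, "twist": 0},
    {"tx": 0, "ty": 0, "tz": 0, "twist": 0},
    {"tx": 0, "ty": 0, "tz": 0, "twist": 0},
    {"tx": 0, "ty": 0, "tz": 0, "twist": 0}
  ]
}}

```text
clock: 34.45
position: [0.5163, -0.2449, 0.1535]
ee_rot: [0.003, 3.14, -0.001]
force: [0.2, 0.1, -1.5]
width: 0.719
gripper_force: 20.0
```

>>> {"api": "move_arm", "payload": {
  "motion": [
    {"tx": 0, "ty": 0, "tz": 0.004, "twist": 0},
    {"tx": 0, "ty": 0, "tz": 0.004, "twist": 0},
    {"tx": 0, "ty": 0, "tz": 0.004, "twist": 0},
    {"tx": 0, "ty": 0, "tz": 0.002, "twist": 0},
    {"tx": 0, "ty": 0, "tz": 0, "twist": 0},
    {"tx": 0, "ty": 0, "tz": 0, "twist": 0},
    {"tx": 0, "ty": 0, "tz": 0, "twist": 0},
    {"tx": 0, "ty": 0, "tz": 0, "twist": 0}
  ]
}}

```text
clock: 35.25
position: [0.5159, -0.2448, 0.1389]
ee_rot: [0.003, 3.141, -0.0]
force: [0.2, -0.1, -2.0]
width: 0.717
gripper_force: 20.0
```

>>> {"api": "move_arm", "payload": {
  "motion": [
    {"tx": 0, "ty": 0.0008, "tz": 0.001, "twist": 0},
    {"tx": 0, "ty": 0, "tz": 0.001, "twist": 0},
    {"tx": 0, "ty": 0, "tz": 0, "twist": 0},
    {"tx": 0, "ty": 0, "tz": 0, "twist": 0},
    {"tx": 0, "ty": 0, "tz": 0, "twist": 0}
  ]
}}

```text
clock: 35.75
position: [0.516, -0.244, 0.1377]
ee_rot: [0.003, 3.141, -0.0]
force: [-1.7, 1.0, 7.5]
width: 0.72
gripper_force: 20.0
```

>>> {"api": "move_arm", "payload": {
  "motion": [
    {"tx": 0, "ty": 0, "tz": -0.0005, "twist": 0},
    {"tx": 0, "ty": 0, "tz": 0, "twist": 0},
    {"tx": 0, "ty": 0, "tz": 0, "twist": 0},
    {"tx": 0, "ty": 0, "tz": 0, "twist": 0},
    {"tx": 0, "ty": 0, "tz": 0, "twist": 0}
  ],
  "gripper": -1
}}

```text
clock: 36.25
position: [0.5157, -0.2439, 0.1371]
ee_rot: [-0.003, -3.141, -0.0]
force: [0.4, 0.7, -0.4]
width: 0.994
gripper_force: 0.0
```

>>> {"api": "move_arm", "payload": {
  "motion": [
    {"tx": 0, "ty": 0, "tz": -0.02, "twist": 0},
    {"tx": 0, "ty": 0, "tz": -0.04, "twist": 0},
    {"tx": 0, "ty": 0, "tz": -0.045, "twist": 0},
    {"tx": 0, "ty": 0, "tz": -0.02, "twist": 0},
    {"tx": 0, "ty": 0.045, "tz": 0, "twist": 0},
    {"tx": 0, "ty": 0.045, "tz": 0, "twist": 0},
    {"tx": 0, "ty": 0.045, "tz": 0, "twist": 0},
    {"tx": 0, "ty": 0.045, "tz": 0, "twist": 0},
    {"tx": 0.01, "ty": 0.045, "tz": 0, "twist": 0},
    {"tx": 0.02, "ty": 0.043, "tz": 0, "twist": 0},
    {"tx": 0, "ty": 0, "tz": 0, "twist": 0},
    {"tx": 0, "ty": 0, "tz": 0, "twist": 0}
  ]
}}

```text
clock: 37.45
position: [0.4861, 0.0249, 0.2624]
ee_rot: [-0.001, 3.141, -0.0]
force: [-0.4, -0.1, 0.1]
width: 0.999
gripper_force: 0.0
```

Medium seated (0.1377, as predicted). Coarse sieve next.

>>> {"api": "move_arm", "payload": {
  "motion": [
    {"tx": 0.0167, "ty": 0.0369, "tz": 0, "twist": 0},
    {"tx": 0.0167, "ty": 0.0369, "tz": 0, "twist": 0},
    {"tx": 0.0167, "ty": 0.0369, "tz": 0, "twist": 0},
    {"tx": 0.0167, "ty": 0.0369, "tz": 0, "twist": 0},
    {"tx": 0.0167, "ty": 0.0369, "tz": 0, "twist": 0},
    {"tx": 0.0167, "ty": 0.0369, "tz": 0, "twist": 0},
    {"tx": 0.0167, "ty": 0.0369, "tz": 0, "twist": 0},
    {"tx": 0, "ty": 0, "tz": 0.045, "twist": 0},
    {"tx": 0, "ty": 0, "tz": 0.04, "twist": 0},
    {"tx": 0, "ty": 0, "tz": 0, "twist": 0},
    {"tx": 0, "ty": 0, "tz": 0, "twist": 0}
  ]
}}

```text
clock: 38.55
position: [0.3709, 0.2818, 0.1777]
ee_rot: [-0.007, -3.141, 0.002]
force: [-0.5, 0.6, 1.2]
width: 0.999
gripper_force: 0.0
```

```bash
python3 -c "
from h import *
st();look(['sieve_coarse_c']*2);st();print(arm.observe()['joints'].round(2))
fit('sieve_coarse_c',[.369,.283,.039],.015)"
```

```text
t 38.55 p [0.3709 0.2818 0.1777] yaw 0.24 tilt [-0.0009 -0.001 ] F [-0.5  0.6  1.2] w 91.9 gf 0.0
wrist sieve_coarse_c 0.69 [324. 222.] at z nominal [0.3679 0.2835 0.039 ]
wrist sieve_coarse_c 0.94 [322. 222.] at z nominal [0.3688 0.2828 0.039 ]
t 38.75 p [0.3714 0.2832 0.1791] yaw 0.18 tilt [0.0027 0.0021] F [-0.2  0.2 -0.2] w 92.2 gf 0.0
[-0.55  0.25 -0.26  1.99  0.08  0.91  0.72]
sieve_coarse_c 4 [0.3688 0.2831 0.0394] [0.0009 0.0002 0.001  0.0003]
```

>>> {"api": "move_arm", "payload": {
  "motion": [
    {"tx": 0.002, "ty": 0, "tz": 0.008, "twist": 0.09},
    {"tx": 0, "ty": 0, "tz": 0.008, "twist": 0.09},
    {"tx": 0, "ty": 0, "tz": 0.008, "twist": 0.09},
    {"tx": 0, "ty": 0, "tz": 0.008, "twist": 0.09},
    {"tx": 0, "ty": 0, "tz": 0.008, "twist": 0.09},
    {"tx": 0, "ty": 0, "tz": 0.008, "twist": 0.09},
    {"tx": 0, "ty": 0, "tz": 0.008, "twist": 0.09},
    {"tx": 0, "ty": 0, "tz": 0.008, "twist": 0.09},
    {"tx": 0, "ty": 0, "tz": 0.008, "twist": 0.09},
    {"tx": 0, "ty": 0, "tz": 0.008, "twist": 0.09},
    {"tx": 0, "ty": 0, "tz": 0, "twist": 0.1},
    {"tx": 0, "ty": 0, "tz": 0, "twist": 0}
  ]
}}

```text
clock: 39.95
position: [0.3687, 0.2833, 0.0982]
ee_rot: [2.219, 2.224, 0.003]
force: [-0.1, 0.4, 0.3]
width: 1.001
gripper_force: 0.0
```

```bash
python3 -c "
from h import *
st();look(['sieve_coarse_c']*2);st();print(arm.observe()['joints'].round(2))
fit('sieve_coarse_c',[.369,.283,.039],.015)"
```

```text
t 39.95 p [0.3687 0.2833 0.0982] yaw 89.86 tilt [0.0014 0.0013] F [-0.1  0.4  0.3] w 92.1 gf 0.0
wrist sieve_coarse_c 0.89 [321. 259.] at z nominal [0.3671 0.2818 0.039 ]
wrist sieve_coarse_c 0.96 [319. 259.] at z nominal [0.3654 0.2821 0.039 ]
t 40.15 p [0.3684 0.2831 0.0979] yaw 89.52 tilt [0.0009 0.0011] F [0.1 0.4 0.4] w 92.2 gf 0.0
[-0.83  0.34  0.07  2.11 -0.04  0.69 -0.72]
sieve_coarse_c 6 [0.3677 0.283  0.0412] [0.0016 0.0014 0.0007 0.0005 0.0007 0.0024]
```

>>> {"api": "move_arm", "payload": {
  "motion": [
    {"tx": 0, "ty": -0.001, "tz": 0.03, "twist": 0},
    {"tx": 0, "ty": 0, "tz": 0.03, "twist": 0},
    {"tx": 0, "ty": 0, "tz": 0.014, "twist": 0},
    {"tx": 0, "ty": 0, "tz": 0, "twist": 0},
    {"tx": 0, "ty": 0, "tz": 0, "twist": 0},
    {"tx": 0, "ty": 0, "tz": 0, "twist": 0},
    {"tx": 0, "ty": 0, "tz": 0, "twist": 0}
  ]
}}

```text
clock: 40.85
position: [0.3676, 0.2832, 0.0242]
ee_rot: [-2.216, -2.227, -0.003]
force: [0.7, 0.5, 0.1]
width: 1.004
gripper_force: 0.0
```

>>> {"api": "move_arm", "payload": {
  "motion": [
    {"tx": 0, "ty": 0, "tz": 0, "twist": 0},
    {"tx": 0, "ty": 0, "tz": 0, "twist": 0},
    {"tx": 0, "ty": 0, "tz": 0, "twist": 0},
    {"tx": 0, "ty": 0, "tz": 0, "twist": 0},
    {"tx": 0, "ty": 0, "tz": 0, "twist": 0},
    {"tx": 0, "ty": 0, "tz": 0, "twist": 0}
  ],
  "gripper": 1,
  "squeeze": 8
}}

```text
clock: 41.45
position: [0.3671, 0.2827, 0.0233]
ee_rot: [-2.216, -2.227, -0.0]
force: [-0.3, -0.5, 2.5]
width: 0.72
gripper_force: 8.0
```

>>> {"api": "move_arm", "payload": {
  "motion": [
    {"tx": 0, "ty": 0, "tz": 0, "twist": 0},
    {"tx": 0, "ty": 0, "tz": 0, "twist": 0},
    {"tx": 0, "ty": 0, "tz": 0, "twist": 0},
    {"tx": 0, "ty": 0, "tz": 0, "twist": 0},
    {"tx": 0, "ty": 0, "tz": 0, "twist": 0}
  ],
  "gripper": -1
}}

```text
clock: 41.95
position: [0.367, 0.2826, 0.0232]
ee_rot: [2.216, 2.227, -0.0]
force: [-0.3, 0.1, 0.3]
width: 0.999
gripper_force: 0.0
```

>>> {"api": "move_arm", "payload": {
  "motion": [
    {"tx": 0, "ty": 0, "tz": 0, "twist": -0.09},
    {"tx": 0, "ty": 0, "tz": 0, "twist": -0.09},
    {"tx": 0, "ty": 0, "tz": 0, "twist": -0.09},
    {"tx": 0, "ty": 0, "tz": 0, "twist": -0.09},
    {"tx": 0, "ty": 0, "tz": 0, "twist": -0.09},
    {"tx": 0, "ty": 0, "tz": 0, "twist": -0.09},
    {"tx": 0, "ty": 0, "tz": 0, "twist": -0.09},
    {"tx": 0, "ty": 0, "tz": 0, "twist": -0.09},
    {"tx": 0, "ty": 0, "tz": 0, "twist": -0.09},
    {"tx": 0, "ty": 0, "tz": 0, "twist": -0.09},
    {"tx": 0, "ty": 0, "tz": 0, "twist": -0.095},
    {"tx": 0, "ty": 0, "tz": 0, "twist": 0}
  ]
}}

```text
clock: 43.15
position: [0.3671, 0.2825, 0.0232]
ee_rot: [-0.001, -3.141, -0.0]
force: [1.0, 0.3, -0.1]
width: 0.999
gripper_force: 0.0
```

>>> {"api": "move_arm", "payload": {
  "motion": [
    {"tx": 0, "ty": 0, "tz": 0, "twist": 0},
    {"tx": 0, "ty": 0, "tz": 0, "twist": 0},
    {"tx": 0, "ty": 0, "tz": 0, "twist": 0}
  ]
}}

```text
clock: 43.45
position: [0.367, 0.2827, 0.0233]
ee_rot: [0.008, 3.141, -0.0]
force: [0.0, -0.8, 0.6]
width: 1.002
gripper_force: 0.0
```

>>> {"api": "move_arm", "payload": {
  "motion": [
    {"tx": 0, "ty": 0, "tz": 0, "twist": 0},
    {"tx": 0, "ty": 0, "tz": 0, "twist": 0},
    {"tx": 0, "ty": 0, "tz": 0, "twist": 0},
    {"tx": 0, "ty": 0, "tz": 0, "twist": 0},
    {"tx": 0, "ty": 0, "tz": 0, "twist": 0},
    {"tx": 0, "ty": 0, "tz": 0, "twist": 0},
    {"tx": 0, "ty": 0, "tz": -0.03, "twist": 0},
    {"tx": 0, "ty": 0, "tz": -0.04, "twist": 0},
    {"tx": 0, "ty": 0, "tz": -0.04, "twist": 0},
    {"tx": 0, "ty": 0, "tz": -0.04, "twist": 0},
    {"tx": 0, "ty": 0, "tz": -0.04, "twist": 0},
    {"tx": 0, "ty": 0, "tz": -0.04, "twist": 0}
  ],
  "gripper": 1,
  "squeeze": 20
}}

```text
clock: 44.65
position: [0.3666, 0.2823, 0.2549]
ee_rot: [-0.005, -3.141, 0.0]
force: [0.9, 0.9, -2.0]
width: 0.718
gripper_force: 20.0
```

>>> {"api": "move_arm", "payload": {
  "motion": [
    {"tx": -0.0115, "ty": -0.04, "tz": 0, "twist": 0},
    {"tx": -0.0115, "ty": -0.04, "tz": 0, "twist": 0},
    {"tx": -0.0115, "ty": -0.04, "tz": 0, "twist": 0},
    {"tx": -0.0115, "ty": -0.04, "tz": 0, "twist": 0},
    {"tx": -0.0115, "ty": -0.04, "tz": 0, "twist": 0},
    {"tx": -0.0115, "ty": -0.04, "tz": 0, "twist": 0},
    {"tx": -0.0115, "ty": -0.04, "tz": 0, "twist": 0},
    {"tx": -0.0115, "ty": -0.04, "tz": 0, "twist": 0},
    {"tx": -0.0115, "ty": -0.04, "tz": 0, "twist": 0},
    {"tx": -0.0115, "ty": -0.04, "tz": 0, "twist": 0},
    {"tx": 0, "ty": 0, "tz": 0, "twist": 0},
    {"tx": 0, "ty": 0, "tz": 0, "twist": 0}
  ]
}}

```text
clock: 45.85
position: [0.4805, -0.1183, 0.2527]
ee_rot: [-0.008, -3.14, -0.001]
force: [0.8, 1.6, -1.0]
width: 0.718
gripper_force: 20.0
```

>>> {"api": "move_arm", "payload": {
  "motion": [
    {"tx": -0.0118, "ty": -0.042, "tz": 0, "twist": 0},
    {"tx": -0.0118, "ty": -0.042, "tz": 0, "twist": 0},
    {"tx": -0.0118, "ty": -0.042, "tz": 0, "twist": 0},
    {"tx": 0, "ty": 0, "tz": 0.02, "twist": 0},
    {"tx": 0, "ty": 0, "tz": 0.015, "twist": 0},
    {"tx": 0, "ty": 0, "tz": 0, "twist": 0},
    {"tx": 0, "ty": 0, "tz": 0, "twist": 0},
    {"tx": 0, "ty": 0, "tz": 0, "twist": 0},
    {"tx": 0, "ty": 0, "tz": 0, "twist": 0}
  ]
}}

```text
clock: 46.75
position: [0.5164, -0.2434, 0.2193]
ee_rot: [0.003, 3.14, -0.001]
force: [0.5, -0.3, -1.9]
width: 0.718
gripper_force: 20.0
```

```bash
python3 -c "
from h import *
st();im=save('scene','s2.png')
cr=cv2.imread('pics/s2.png')[150:310,60:270]
cv2.imwrite('pics/s2c.png',cv2.resize(cr,(787,600),interpolation=cv2.INTER_CUBIC));st()"
```

```text
t 46.75 p [ 0.5164 -0.2434  0.2193] yaw 0.12 tilt [ 0.0015 -0.0004] F [ 0.5 -0.3 -1.9] w 66.0 gf 19.999923654540908
t 46.8 p [ 0.5163 -0.2435  0.2191] yaw 0.14 tilt [ 0.0014 -0.0004] F [ 0.2 -0.1 -1.4] w 66.1 gf 19.999952235084493
```

View pics/s2c.png

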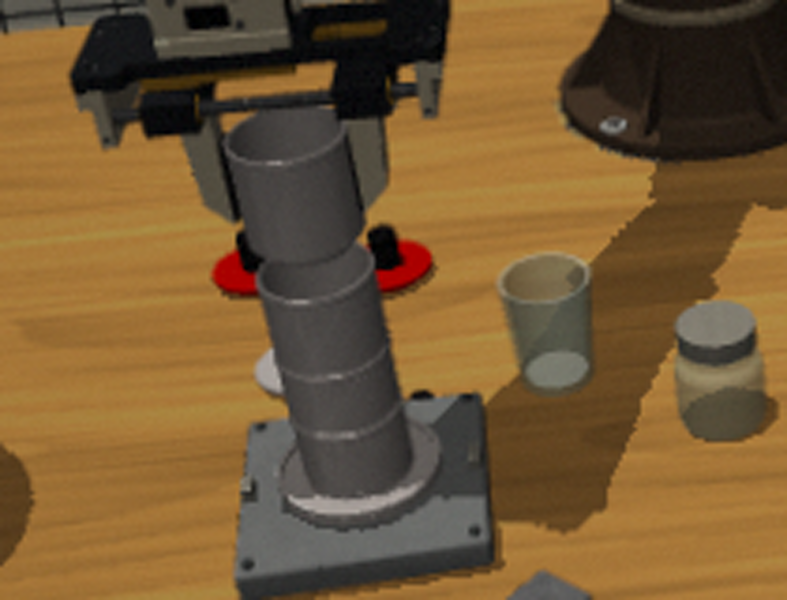

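The three parts are stacked and aligned, with the coarse sieve above them. Lowering.

>>> {"api": "move_arm", "payload": {
  "motion": [
    {"tx": 0, "ty": -0.0005, "tz": 0.006, "twist": 0},
    {"tx": 0, "ty": 0, "tz": 0.005, "twist": 0},
    {"tx": 0, "ty": 0, "tz": 0.004, "twist": 0},
    {"tx": 0, "ty": 0, "tz": 0.004, "twist": 0},
    {"tx": 0, "ty": 0, "tz": 0.003, "twist": 0},
    {"tx": 0, "ty": 0, "tz": 0.002, "twist": 0},
    {"tx": 0, "ty": 0, "tz": 0, "twist": 0},
    {"tx": 0, "ty": 0, "tz": 0, "twist": 0},
    {"tx": 0, "ty": 0, "tz": 0, "twist": 0},
    {"tx": 0, "ty": 0, "tz": 0, "twist": 0}
  ]
}}

```text
clock: 47.8
position: [0.516, -0.2443, 0.1944]
ee_rot: [0.005, 3.141, -0.0]
force: [-0.9, 0.2, -0.8]
width: 0.72
gripper_force: 20.0
```

>>> {"api": "move_arm", "payload": {
  "motion": [
    {"tx": 0, "ty": 0, "tz": 0.001, "twist": 0},
    {"tx": 0, "ty": 0, "tz": 0.001, "twist": 0},
    {"tx": 0, "ty": 0, "tz": 0, "twist": 0},
    {"tx": 0, "ty": 0, "tz": 0, "twist": 0},
    {"tx": 0, "ty": 0, "tz": 0, "twist": 0}
  ]
}}

```text
clock: 48.3
position: [0.5162, -0.2444, 0.1932]
ee_rot: [0.005, 3.14, -0.001]
force: [-2.3, 0.8, 8.0]
width: 0.716
gripper_force: 20.0
```

>>> {"api": "move_arm", "payload": {
  "motion": [
    {"tx": 0, "ty": 0, "tz": -0.0005, "twist": 0},
    {"tx": 0, "ty": 0, "tz": 0, "twist": 0},
    {"tx": 0, "ty": 0, "tz": 0, "twist": 0},
    {"tx": 0, "ty": 0, "tz": 0, "twist": 0},
    {"tx": 0, "ty": 0, "tz": 0, "twist": 0}
  ],
  "gripper": -1
}}

```text
clock: 48.8
position: [0.5158, -0.2443, 0.1926]
ee_rot: [-0.005, -3.141, -0.0]
force: [0.0, 0.6, -0.4]
width: 1.0
gripper_force: 0.0
```

>>> {"api": "move_arm", "payload": {
  "motion": [
    {"tx": 0, "ty": 0, "tz": -0.02, "twist": 0},
    {"tx": 0, "ty": 0, "tz": -0.04, "twist": 0},
    {"tx": 0, "ty": 0, "tz": -0.045, "twist": 0},
    {"tx": 0, "ty": 0, "tz": -0.01, "twist": 0},
    {"tx": 0.036, "ty": -0.0122, "tz": 0, "twist": 0},
    {"tx": 0.036, "ty": -0.0122, "tz": 0, "twist": 0},
    {"tx": 0.036, "ty": -0.0122, "tz": 0, "twist": 0},
    {"tx": 0.036, "ty": -0.0122, "tz": 0, "twist": 0},
    {"tx": 0, "ty": 0, "tz": 0.03, "twist": 0},
    {"tx": 0, "ty": 0, "tz": 0.04, "twist": 0},
    {"tx": 0, "ty": 0, "tz": 0, "twist": 0},
    {"tx": 0, "ty": 0, "tz": 0, "twist": 0}
  ]
}}

```text
clock: 50.0
position: [0.3716, -0.2924, 0.238]
ee_rot: [-0.004, -3.14, -0.001]
force: [0.3, 0.9, 0.2]
width: 0.999
gripper_force: 0.0
```

```bash
python3 -c "
from h import *
st();look(['lid_c']*3)
fit('lid_c',[.371,-.293,.031],.02)
save('wrist','w4.png')"
```

```text
t 50.0 p [ 0.3716 -0.2924  0.238 ] yaw 0.15 tilt [-0.0013  0.0009] F [0.3 0.9 0.2] w 91.9 gf 0.0
wrist lid_c 0.83 [363.  86.] at z nominal [ 0.2477 -0.2514  0.031 ]
wrist lid_c 0.72 [316. 202.] at z nominal [ 0.3642 -0.2989  0.031 ]
wrist lid_c 0.69 [268.  73.] at z nominal [ 0.2352 -0.3455  0.031 ]
wrist lid_c 0.86 [269.  70.] at z nominal [ 0.235 -0.345  0.031]
wrist lid_c 0.84 [316. 203.] at z nominal [ 0.3669 -0.3008  0.031 ]
wrist lid_c 0.57 [366.  85.] at z nominal [ 0.2485 -0.2497  0.031 ]
wrist lid_c 0.78 [369.  88.] at z nominal [ 0.2509 -0.2469  0.031 ]
wrist lid_c 0.68 [267.  72.] at z nominal [ 0.2369 -0.347   0.031 ]
lid_c 2 [ 0.2587 -0.2882  0.546 ] [0.0002 0.0002]
```

View pics/w4.png

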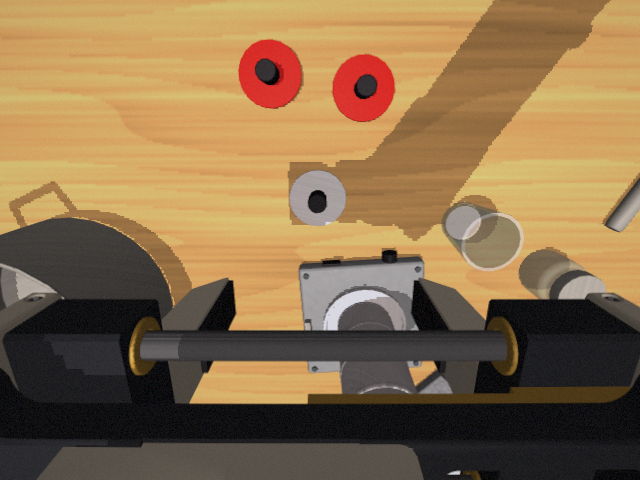

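The steel lid shows at (317,200), clear of the red ones at (270,73) and (364,87). Going closer and measuring the disc outline.

>>> {"api": "move_arm", "payload": {
  "motion": [
    {"tx": 0.006, "ty": -0.007, "tz": 0.035, "twist": 0},
    {"tx": 0, "ty": 0, "tz": 0.045, "twist": 0},
    {"tx": 0, "ty": 0, "tz": 0, "twist": 0},
    {"tx": 0, "ty": 0, "tz": 0, "twist": 0},
    {"tx": 0, "ty": 0, "tz": 0, "twist": 0}
  ]
}}

```text
clock: 50.85
position: [0.367, -0.3002, 0.1597]
ee_rot: [0.004, 3.139, -0.002]
force: [-0.0, -0.6, -0.2]
width: 1.001
gripper_force: 0.0
```

```bash
cat > lid.py <<'E'
from h import *
st()
for i in range(2):
    cal=arm.calibration('wrist');im=arm.get_image('wrist')
    for r in arm.regions_of('wrist','lid_c'):
        m=r['region'].astype(np.uint8)
        if im[m>0].mean(0)[0]>1.5*im[m>0].mean(0)[1]: continue
        c=max(cv2.findContours(m,cv2.RETR_EXTERNAL,cv2.CHAIN_APPROX_NONE)[0],key=cv2.contourArea)
        P=np.array([onz(cal,p[0]+.0,.010)[:2] for p in c])
        # robust circle r=33mm on the disc-top plane
        from scipy.optimize import least_squares
        s=least_squares(lambda q:np.hypot(*(P-q[:2]).T)-q[2],[*P.mean(0),.033],loss='soft_l1',f_scale=.001)
        k=((im.max(2)<60)&(m>0)).astype(np.uint8);ys,xs=np.nonzero(k)
        print(r['conf'],'disc',s.x.round(4),'knob px',xs.mean().round(1),ys.mean().round(1),'knob@.024',onz(cal,(xs.mean(),ys.mean()),.026).round(4))
look(['lid_c']*2)
E
python3 lid.py
```

```text
t 50.85 p [ 0.367  -0.3002  0.1597] yaw 0.15 tilt [ 0.0023 -0.0014] F [-0.  -0.6 -0.2] w 92.1 gf 0.0
0.91 disc [ 0.3656 -0.2986  0.0322] knob px 323.7 225.1 knob@.024 [ 0.3659 -0.2991  0.026 ]
0.82 disc [ 0.3655 -0.2985  0.0326] knob px 323.8 225.1 knob@.024 [ 0.3658 -0.2991  0.026 ]
0.53 disc [ 0.4605 -0.2579  0.0439] knob px 366.3 297.4 knob@.024 [ 0.4375 -0.2586  0.026 ]
wrist lid_c 0.85 [324. 227.] at z nominal [ 0.3657 -0.2982  0.031 ]
wrist lid_c 0.76 [260.  63.] at z nominal [ 0.2354 -0.3475  0.031 ]
wrist lid_c 0.57 [390.  82.] at z nominal [ 0.2492 -0.2478  0.031 ]
wrist lid_c 0.78 [324. 226.] at z nominal [ 0.3643 -0.2982  0.031 ]
wrist lid_c 0.76 [390.  84.] at z nominal [ 0.2501 -0.2471  0.031 ]
wrist lid_c 0.59 [260.  64.] at z nominal [ 0.2356 -0.3464  0.031 ]
```

>>> {"api": "move_arm", "payload": {
  "motion": [
    {"tx": 0.001, "ty": 0.0012, "tz": 0.03, "twist": 0},
    {"tx": 0, "ty": 0, "tz": 0.03, "twist": 0},
    {"tx": 0, "ty": 0, "tz": 0, "twist": 0},
    {"tx": 0, "ty": 0, "tz": 0, "twist": 0},
    {"tx": 0, "ty": 0, "tz": 0, "twist": 0},
    {"tx": 0, "ty": 0, "tz": 0, "twist": 0}
  ]
}}

```text
clock: 51.85
position: [0.3655, -0.299, 0.099]
ee_rot: [0.005, 3.14, -0.002]
force: [0.4, -0.3, -0.4]
width: 1.003
gripper_force: 0.0
```

```bash
python3 lid.py
```

```text
t 51.85 p [ 0.3655 -0.299   0.099 ] yaw 0.17 tilt [ 0.0019 -0.0012] F [ 0.4 -0.3 -0.4] w 92.3 gf 0.0
0.94 disc [ 0.3656 -0.2986  0.0319] knob px 321.9 249.9 knob@.024 [ 0.3659 -0.2991  0.026 ]
0.73 disc [ 0.3656 -0.2987  0.0324] knob px 321.7 250.5 knob@.024 [ 0.366 -0.299  0.026]
wrist lid_c 0.97 [404.  72.] at z nominal [ 0.2492 -0.249   0.031 ]
wrist lid_c 0.69 [239.  45.] at z nominal [ 0.2347 -0.3471  0.031 ]
wrist lid_c 0.61 [320. 254.] at z nominal [ 0.3664 -0.2997  0.031 ]
wrist lid_c 0.89 [322. 253.] at z nominal [ 0.3649 -0.2981  0.031 ]
wrist lid_c 0.64 [240.  47.] at z nominal [ 0.2354 -0.3463  0.031 ]
wrist lid_c 0.6 [401.  72.] at z nominal [ 0.2493 -0.2502  0.031 ]
```

>>> {"api": "move_arm", "payload": {
  "motion": [
    {"tx": 0, "ty": 0, "tz": 0.03, "twist": 0},
    {"tx": 0, "ty": 0, "tz": 0.03, "twist": 0},
    {"tx": 0, "ty": 0, "tz": 0.02, "twist": 0},
    {"tx": 0, "ty": 0, "tz": 0.003, "twist": 0},
    {"tx": 0, "ty": 0, "tz": 0, "twist": 0},
    {"tx": 0, "ty": 0, "tz": 0, "twist": 0},
    {"tx": 0, "ty": 0, "tz": 0, "twist": 0},
    {"tx": 0, "ty": 0, "tz": 0, "twist": 0}
  ]
}}

```text
clock: 53.05
position: [0.3652, -0.2988, 0.0156]
ee_rot: [0.005, 3.14, -0.001]
force: [0.2, 0.3, 0.2]
width: 1.001
gripper_force: 0.0
```

>>> {"api": "move_arm", "payload": {
  "motion": [
    {"tx": 0, "ty": 0, "tz": 0, "twist": 0},
    {"tx": 0, "ty": 0, "tz": 0, "twist": 0},
    {"tx": 0, "ty": 0, "tz": 0, "twist": 0},
    {"tx": 0, "ty": 0, "tz": 0, "twist": 0},
    {"tx": 0, "ty": 0, "tz": 0, "twist": 0},
    {"tx": 0, "ty": 0, "tz": 0, "twist": 0},
    {"tx": 0, "ty": 0, "tz": 0, "twist": 0},
    {"tx": 0, "ty": 0, "tz": 0, "twist": 0},
    {"tx": 0, "ty": 0, "tz": 0, "twist": 0},
    {"tx": 0, "ty": 0, "tz": 0, "twist": 0}
  ],
  "gripper": 1,
  "squeeze": 15
}}

```text
clock: 54.05
position: [0.3647, -0.2984, 0.0147]
ee_rot: [-0.005, -3.142, -0.0]
force: [0.2, -0.2, -0.6]
width: 0.217
gripper_force: 15.0
```

>>> {"api": "move_arm", "payload": {
  "motion": [
    {"tx": 0, "ty": 0, "tz": -0.03, "twist": 0},
    {"tx": 0, "ty": 0, "tz": -0.043, "twist": 0},
    {"tx": 0, "ty": 0, "tz": -0.043, "twist": 0},
    {"tx": 0, "ty": 0, "tz": -0.043, "twist": 0},
    {"tx": 0, "ty": 0, "tz": -0.043, "twist": 0},
    {"tx": 0, "ty": 0, "tz": -0.043, "twist": 0},
    {"tx": 0, "ty": 0, "tz": -0.043, "twist": 0},
    {"tx": 0, "ty": 0, "tz": 0, "twist": 0},
    {"tx": 0, "ty": 0, "tz": 0, "twist": 0},
    {"tx": 0, "ty": 0, "tz": 0, "twist": 0}
  ]
}}

```text
clock: 55.05
position: [0.364, -0.298, 0.3014]
ee_rot: [-0.005, -3.14, -0.002]
force: [0.2, -0.3, -1.4]
width: 0.216
gripper_force: 15.0
```

```bash
python3 -c "
from h import *
st();save('wrist','w5.png');st()"
```

```text
t 55.05 p [ 0.364  -0.298   0.3014] yaw 0.17 tilt [-0.0019  0.0013] F [ 0.2 -0.3 -1.4] w 19.9 gf 14.999975860118866
t 55.1 p [ 0.3639 -0.2979  0.3012] yaw 0.17 tilt [-0.0024  0.0016] F [-0.2 -0.2 -1.1] w 20.3 gf 14.999913275241852
```

View pics/w5.png

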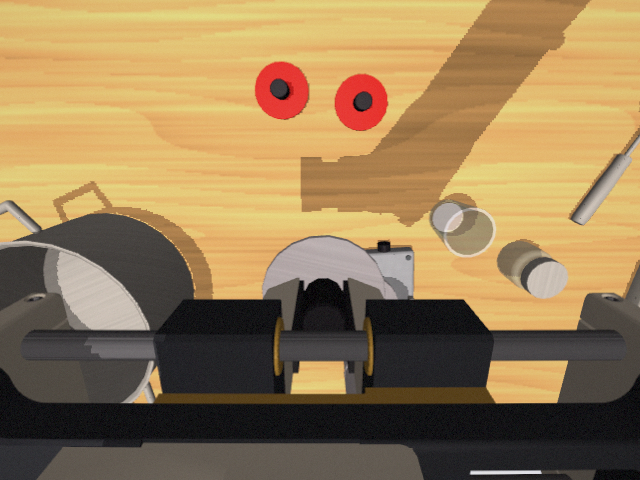

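The lid is held and its far disc edge is visible at (323,236). Measuring its offset from the TCP using that arc.

```bash
python3 -c "
from h import *
from scipy.optimize import least_squares
im=cv2.imread('pics/w5.png');cal=arm.calibration('wrist');s=arm.observe()
sat=cv2.cvtColor(im,cv2.COLOR_BGR2HSV)[:,:,1]
P=[]
for c in range(275,371,3):
    col=sat[205:290,c].astype(float); r=np.nonzero((col[:-3]>90)&(col[3:]<60))[0]
    if len(r): P.append((c,205+r[0]+1.5))
print(P[::4])
z=s['position'][2]-.0047
W=np.array([onz(cal,p,z)[:2] for p in P])
f=least_squares(lambda q:np.hypot(*(W-q).T)-.033,W.mean(0)+[.02,0],loss='soft_l1',f_scale=.0005)
print(f.x,f.x-s['position'][:2],np.abs(f.fun).mean())
"
```

```text
[(275, np.float64(255.5)), (287, np.float64(245.5)), (299, np.float64(239.5)), (311, np.float64(235.5)), (323, np.float64(234.5)), (335, np.float64(235.5)), (347, np.float64(238.5)), (359, np.float64(245.5))]
[ 0.36443781 -0.29674883] [0.000532  0.0011579] 0.00018306453931740511
```

>>> {"api": "move_arm", "payload": {
  "motion": [
    {"tx": -0.0379, "ty": 0.0134, "tz": 0, "twist": 0},
    {"tx": -0.0379, "ty": 0.0134, "tz": 0, "twist": 0},
    {"tx": -0.0379, "ty": 0.0134, "tz": 0, "twist": 0},
    {"tx": -0.0379, "ty": 0.0134, "tz": 0, "twist": 0},
    {"tx": 0, "ty": 0, "tz": 0.02, "twist": 0},
    {"tx": 0, "ty": 0, "tz": 0.015, "twist": 0},
    {"tx": 0, "ty": 0, "tz": 0, "twist": 0},
    {"tx": 0, "ty": 0, "tz": 0, "twist": 0},
    {"tx": 0, "ty": 0, "tz": 0, "twist": 0},
    {"tx": 0, "ty": 0, "tz": 0, "twist": 0}
  ]
}}

```text
clock: 56.1
position: [0.5166, -0.2456, 0.2685]
ee_rot: [0.005, 3.14, -0.001]
force: [-0.5, 0.5, -1.0]
width: 0.214
gripper_force: 15.0
```

>>> {"api": "move_arm", "payload": {
  "motion": [
    {"tx": 0.001, "ty": 0.001, "tz": 0.005, "twist": 0},
    {"tx": 0, "ty": 0, "tz": 0.004, "twist": 0},
    {"tx": 0, "ty": 0, "tz": 0.003, "twist": 0},
    {"tx": 0, "ty": 0, "tz": 0.003, "twist": 0},
    {"tx": 0, "ty": 0, "tz": 0.003, "twist": 0},
    {"tx": 0, "ty": 0, "tz": 0, "twist": 0},
    {"tx": 0, "ty": 0, "tz": 0, "twist": 0},
    {"tx": 0, "ty": 0, "tz": 0, "twist": 0},
    {"tx": 0, "ty": 0, "tz": 0, "twist": 0}
  ]
}}

```text
clock: 57.0
position: [0.5156, -0.2443, 0.2499]
ee_rot: [0.005, 3.141, -0.0]
force: [0.8, -0.8, -1.2]
width: 0.217
gripper_force: 15.0
```

No contact, and the spigot is almost fully in. Pressing home lightly, then releasing.

>>> {"api": "move_arm", "payload": {
  "motion": [
    {"tx": 0, "ty": 0, "tz": 0.001, "twist": 0},
    {"tx": 0, "ty": 0, "tz": 0.001, "twist": 0},
    {"tx": 0, "ty": 0, "tz": 0, "twist": 0},
    {"tx": 0, "ty": 0, "tz": 0, "twist": 0},
    {"tx": 0, "ty": 0, "tz": 0, "twist": 0}
  ]
}}

```text
clock: 57.5
position: [0.5159, -0.2444, 0.2487]
ee_rot: [0.005, 3.14, -0.001]
force: [-1.2, 0.5, 5.8]
width: 0.216
gripper_force: 15.0
```

>>> {"api": "move_arm", "payload": {
  "motion": [
    {"tx": 0, "ty": 0, "tz": -0.0005, "twist": 0},
    {"tx": 0, "ty": 0, "tz": 0, "twist": 0},
    {"tx": 0, "ty": 0, "tz": 0, "twist": 0},
    {"tx": 0, "ty": 0, "tz": 0, "twist": 0},
    {"tx": 0, "ty": 0, "tz": 0, "twist": 0},
    {"tx": 0, "ty": 0, "tz": 0, "twist": 0},
    {"tx": 0, "ty": 0, "tz": 0, "twist": 0}
  ],
  "gripper": -0.4
}}

```text
clock: 58.2
position: [0.5154, -0.2442, 0.2481]
ee_rot: [-0.005, -3.142, -0.0]
force: [0.5, 0.3, 0.1]
width: 0.697
gripper_force: 0.0
```

>>> {"api": "move_arm", "payload": {
  "motion": [
    {"tx": 0, "ty": 0, "tz": -0.01, "twist": 0},
    {"tx": 0, "ty": 0, "tz": -0.03, "twist": 0},
    {"tx": 0, "ty": 0, "tz": -0.045, "twist": 0},
    {"tx": 0, "ty": 0.04, "tz": -0.02, "twist": 0},
    {"tx": 0, "ty": 0.045, "tz": 0, "twist": 0},
    {"tx": 0, "ty": 0.045, "tz": 0, "twist": 0},
    {"tx": 0, "ty": 0.045, "tz": 0, "twist": 0},
    {"tx": 0, "ty": 0.045, "tz": 0, "twist": 0},
    {"tx": 0, "ty": 0, "tz": 0, "twist": 0},
    {"tx": 0, "ty": 0, "tz": 0, "twist": 0}
  ]
}}

```text
clock: 59.2
position: [0.5162, -0.0233, 0.354]
ee_rot: [0.0, 3.141, -0.0]
force: [0.7, -1.6, -0.4]
width: 0.702
gripper_force: 0.0
```

```bash
python3 -c "
from h import *
st();save('scene','s3.png')
cr=cv2.imread('pics/s3.png')[150:310,60:270]
cv2.imwrite('pics/s3c.png',cv2.resize(cr,(787,600),interpolation=cv2.INTER_CUBIC))
c=arm.calibration('scene');print([( (proj(c,[.516,-.244,z])-[60,150])*3.75).round(0).tolist() for z in (.036,.084,.126,.178,.24,.272)])"
```

```text
t 59.2 p [ 0.5162 -0.0233  0.354 ] yaw 0.01 tilt [ 0.0009 -0.0002] F [ 0.7 -1.6 -0.4] w 64.6 gf 0.0
[[359.0, 462.0], [344.0, 399.0], [331.0, 342.0], [314.0, 267.0], [292.0, 173.0], [281.0, 121.0]]
```

View pics/s3c.png

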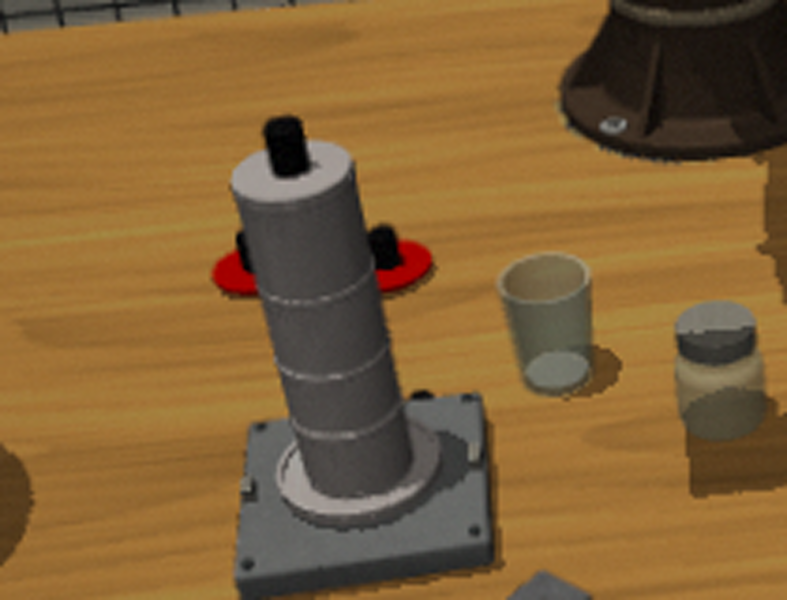

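The full stack, pan to lid, stands with no gaps. The knob top at crop (285,122) matches the predicted (281,121), and the jar and tumbler are in place. Handing in.

```bash
python3 -c "
from h import *
print(arm.sign_off())"
```

```text
the job is handed in; nothing more can be done
None
```

The job is handed in at about 59 s of the 141 s: pan, fine, medium and coarse sieves and the steel lid are stacked on the shaker plate, each lowered to its fully seated height; the jar and tumbler stood in place in the last picture, the jug (out of that picture) was never approached, and no verdict came back at hand-in.

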